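Set the jig's stop screw to the setting block

TASK

The setting block lies loose beneath the stop of the green jig: with the orange driver turn the stop screw until the block just drags beneath it, a light but clearly felt drag and not a clamp, and check this by drawing the block a little way forward along the bed. Leave the block lying under the stop with that light pinch on it and stand the driver back in its wooden holder. Turn the screw only with the driver, keep the block down on the bed, never jam the stop hard down on it, and leave the other things on the bench alone.

Things in the scene. Friction and masses are not known exactly. Their poses are not given: they have to be found in the camera images.
- jig: Fixed jig: dark steel bed 210 x 120 x 12 mm, green bridge across it (36 mm along x, 108 mm wide, top 86 mm above the bench). Origin on the bench under the stop screw's axis, z up, x along the bed, open front towards -x (bed x = -150 to +60 mm). Two 8 mm high rails, inner faces 20.5 mm either side of the middle, x = -105 to +45 mm, guide the block along x.
- stop_screw: Stop screw: brass head 38 x 38 x 28 mm on the bridge, top 116 mm above the bench. Origin on its axis at the head's underside, z up, x and y square to the socket's sides. Clockwise from above lowers the nose by 16 mm a turn, anticlockwise raises it. Takes about 0.12 N m, stays where left; the head does not rise or sink. End stops lie beyond the range needed.
- socket_mouth (a point): Centre of the mouth, at the top of the head, of the screw's square socket: 15.6 mm wide, 24 mm deep, 2 mm chamfer. Only the driver fits it.
- under_nose (a point): Point on top of the bed (12 mm above the bench) right under the nose: a round copper sprung tip, 16 mm across, below the bridge. At the start it hangs 2 to 6 mm above the block, how much is not measured. From first touch each further 1 mm of lowering presses 3 N harder. Not felt in the driver, only in the block's drag. Light drag: nose force 2 to 7 N; beyond 16 N it is jammed.
- setting_block: Loose aluminium block 160 (x) x 36 x 30 (z) mm, 0.36 to 0.44 kg, on the bed. Origin centre of underside, front towards -x. Blue grip 22 (x) x 14 (y) mm, centred at x = -66 mm, from z = 30 to 70 mm. The stop's axis starts at x = 36 to 48 mm on it, so it can be drawn forward about 30 mm. Friction 0.6, give or take 15 %: drawing takes about 0.6 x (4 N + twice the nose force).
- driver: Loose driver, 83 mm tall, 0.16 kg. Origin at the centre of its lower end, z up. Square steel end 14 x 14 mm (sides along x, y), 22 mm long; steel flange 38 mm across, 6 mm thick; orange round handle 28 mm across, 55 mm long. The flange rests on the holder's top, or on the screw's head when fully in the socket (origin then 6 mm above the screw's); it stands in either when let go.
- holder: Fixed wooden holder, 70 x 70 x 40 mm, origin at the centre of the underside, z up. With the driver home, the driver's origin is 18 mm above this origin.
- holder_hole0 (a point): Centre of the mouth of the holder's round hole (24 mm across, 34 mm deep, 40 mm above the bench).
- tray: Fixed steel tray 70 x 70 x 35 mm with brass rivets, bystander. Origin at the centre of the underside.
- blank_a: Loose dark steel blade blank with tang, about 260 x 34 x 6 mm, bystander.
- blank_b: Loose bright steel blade blank with tang, about 230 x 34 x 6 mm, bystander.
- tongs: Loose smith's tongs, about 255 mm long, bystander.
- hammer: Loose hammer lying down, about 260 mm long, bystander.
- spare_block: Loose plain brass block 90 x 36 x 22 mm without grip, bystander (not the setting block).
- screwdriver: Loose ordinary screwdriver, about 200 mm long, bystander (does not fit the stop screw).
- big_nut: Loose steel ring nut, 44 mm across, 16 mm high, bystander.
Not all that is in view belongs to the job. Several things have the shape of the setting_block; the one meant has the colours described above.

How it is judged:
By the outcome, as a careful person would: the job done as asked, in the order asked, and still so for the second after the job is handed in, with the robot touching nothing.
It also fails if it takes over 72 s, if anything falls off the work surface, if the arm or the gripper's body presses on something with over 40 N, if the wrist force passes 120 N, or if a joint passes its speed limit or range.

ROBOT

A 7-joint arm with a two-finger parallel gripper is mounted at the origin on the work surface. World frame = base frame: x ahead of the robot, y to its left, z up, the work surface at z = 0. Lengths are in m, angles in rad, forces in N, time in s.
With the tool pointing down it reaches from about 0.425 to 0.825 m from the base axis. Payload 3.6 kg.
Tool frame: the origin (TCP) lies at the very end of the fingers, on their centre line; the grasp point (between the pads) lies 19 mm behind it (manip.pinch_z is the distance from the TCP to the grasp point, in m); z points along the fingers, y is the direction in which the jaws open and shut (so a half turn about z gives the same grasp; the last joint's range is limited). The gripper opens to 93 mm and grips with 3 to 60 N. Pads are 15 mm wide; open, the fingers measure 128 mm over their backs; the gripper's body (75 mm by 188 mm) begins 65 mm behind the grasp point.
Start: joints at [-1.157, 0.615, -0.013, 1.423, 0.008, 1.103, -0.04], TCP at [0.277, 0.588, 0.219] pointing down, gripper open.
Joint ranges: [-3.12, 3.12], [-0.3, 2.06], [-1.34, 1.32], [0.26, 2.42], [-1.36, 4.5], [0.01, 1.98], [-2.84, 2.84]. Speed limits (rad/s): [2.79, 2.79, 3.14, 3.14, 3.14, 3.14, 3.14].

INTERFACE

Orientations are given as a rotation vector (axis times angle).
In Python, from workcell import manip, viewer gives the robot as it stands. The module is installed in compiled form; this text tells all that it offers.
- The arm moves only by the tool arm_command, never from a script. Its argument "increments" is a list of rows, each a list of 3 entries, a list of its own where there are three numbers: the shift along the world's x, y, z in mm, then the turn about the world's z in rad, then the opening, from 0 (shut) to 1 (fully open). In form: [[[dx, dy, dz], spin, gripper], ...]. A call has 1 to 12 rows; each row is the pose to reach, as a shift and turn from the pose measured when the call began; what a row does not reach only later rows make up. A row lasts 1/8 s, in which the tool goes at most 62.5 mm and 10.7 degrees, less where a joint would pass 70% of its speed; a pose out of reach is approached as far as the arm can. A call with a gripper value outside its range is refused whole. The fingers move at their own pace and stop on an object; "squeeze" is the grip in N (left out, the last holds). Time passes only in rows, so rows that repeat a pose let the fingers close. It gives the time, the measured TCP pose, the force and the opening at its end, in the units of the state.
- manip.get_state(): the state, without advancing time (a new reading comes with each control period).
- viewer.capture(name): name is "side" or "top" or "wrist"; returns a dict with "frame" (384x512x3 uint8, red, green, blue), "fx", "fy", "cx", "cy" (pixels), "D" ([k1, k2, p1, p2, k3] as OpenCV has them; the pictures are not rectified), "world_from_camera" (4x4, takes a point from camera to world coordinates). Camera axes: x right, y down, z forward; pixel columns grow to the right and rows downward; lengths in m; the calibration is good to about 2 mm. A picture is of the moment at which its call begins. There is no depth.
- manip.sign_off(): hands the job in, once; it reports no verdict.
The state is a dict: "clock": time; "joint_pos": joint angles; "dq": joint speeds; "joint_efforts": joint torques, N m; "tool_pos": TCP position; "tool_rot": TCP orientation; "wrist_force": force on the tool from outside, world axes, zero at the start; "torque": the same for the moment, N m; "grip_width": finger opening in m.
Only numpy, scipy, OpenCV 4.12 (cv2) and the standard library are available. Lean on these libraries where they do the work, as an engineer would, in place of code of your own. Each camera call takes 0.05 s, during which the arm holds its last target.

## Working session

There is one attempt and no reset: what is moved stays moved. The work goes in short steps, Python scripts to look and compute and a tool call to move; the robot and the scene stay as the last step left them, time stands still between calls to the robot, and variables do not carry over. Pictures are saved under pics/ and viewed, and the job is handed in when it is done.

Besides the shell and the picture viewer there is one more tool, called after "Call:" as a command line: name --argument value ..., lists and objects as JSON in quotes. arm_command: Moves the arm, as the interface text tells. Its arguments: {"type":"object","properties":{"increments":{"type":"array","items":{"type":"array"}},"squeeze":{"type":"number"}},"required":["increments"]}

```bash
mkdir -p pics; cat > h.py <<'E'
import numpy as np, cv2
from workcell import manip, viewer
def cap(name,fn):
    c=viewer.capture(name); cv2.imwrite('pics/'+fn,cv2.cvtColor(c['frame'],cv2.COLOR_RGB2BGR)); 
    import pickle; pickle.dump(c,open('pics/'+fn+'.pkl','wb')); return c
def load(fn):
    import pickle; return pickle.load(open('pics/'+fn+'.pkl','rb'))
def ray(c,u,v):
    K=np.array([[c['fx'],0,c['cx']],[0,c['fy'],c['cy']],[0,0,1]])
    p=cv2.undistortPoints(np.array([[[u,v]]],float),K,np.array(c['D'],float))[0,0]
    T=np.array(c['world_from_camera']); return T[:3,3],T[:3,:3]@np.array([p[0],p[1],1])
def onz(c,u,v,z):
    o,d=ray(c,u,v); return o+d*(z-o[2])/d[2]
def proj(c,P):
    K=np.array([[c['fx'],0,c['cx']],[0,c['fy'],c['cy']],[0,0,1]])
    T=np.linalg.inv(np.array(c['world_from_camera']))
    r=cv2.Rodrigues(T[:3,:3])[0]
    return cv2.projectPoints(np.atleast_2d(np.array(P,float)),r,T[:3,3],K,np.array(c['D'],float))[0][:,0]
E
python3 - <<'E'
from h import *
for n in ['top','side','wrist']:
    c=cap(n,n+'0.png'); print(n,np.round(c['world_from_camera'],3).tolist(),c['fx'])
print(manip.get_state())
E
```

```text
top [[-0.005, -0.994, 0.107, 0.297], [-1.0, 0.005, -0.002, 0.008], [0.002, -0.107, -0.994, 1.694], [0.0, 0.0, 0.0, 1.0]] 489.10017607514607
side [[0.996, -0.056, 0.075, 0.396], [-0.093, -0.601, 0.794, -0.985], [0.0, -0.797, -0.604, 0.827], [0.0, 0.0, 0.0, 1.0]] 346.57784901837465
wrist [[0.425, 0.874, 0.236, 0.21], [0.905, -0.41, -0.114, 0.618], [-0.003, 0.262, -0.965, 0.383], [0.0, 0.0, 0.0, 1.0]] 272.06488728721183
{'clock': 0.15, 'joint_pos': array([-1.15751063,  0.61569795, -0.01262111,  1.42449818,  0.00809009,
        1.10338816, -0.04038489]), 'dq': array([-0.00026511, -0.00229644,  0.00116716, -0.00465945,  0.00030344,
       -0.00121547, -0.00045228]), 'joint_efforts': array([ 8.29049241e-04, -4.59347391e+01,  2.09365860e-01, -1.65943033e+01,
       -6.11050939e-02,  1.81679305e-02,  1.56179890e-04]), 'tool_pos': array([0.27646469, 0.58762296, 0.21775751]), 'tool_rot': array([-6.85048634e-01, -3.06556225e+00,  2.97829372e-03]), 'wrist_force': array([-0.32018091,  0.06614783, -0.12431098]), 'torque': array([-0.00477999,  0.01839616, -0.05198136]), 'grip_width': 0.09303688948227108}
```

View pics/top0.png

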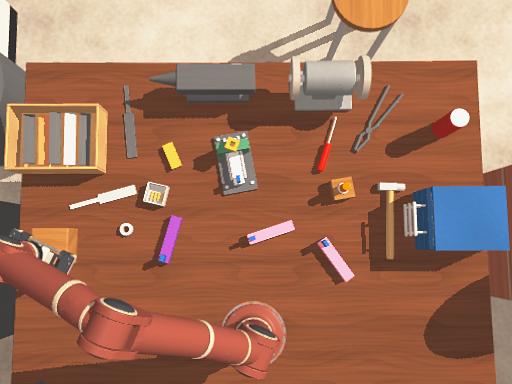

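View pics/side0.png

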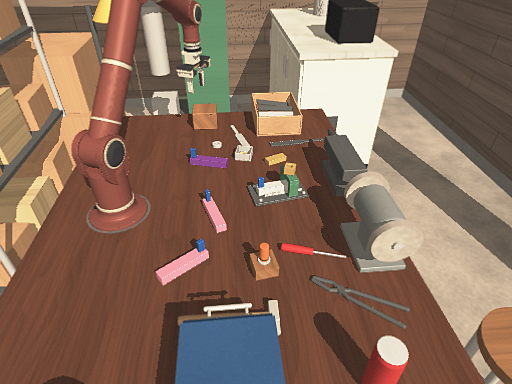

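View pics/wrist0.png

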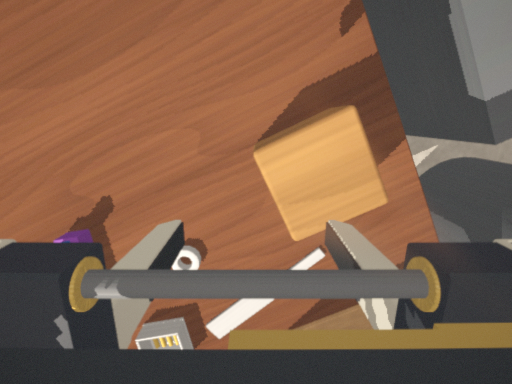

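The top view shows the jig near (235,162) with its brass head at about (233,144). The driver in its holder is near (343,187). I'll enlarge and measure.

```bash
python3 - <<'E'
from h import *
c=load('top0.png'); f=cv2.cvtColor(c['frame'],cv2.COLOR_RGB2BGR)
a=cv2.resize(f[120:205,195:275],None,fx=7,fy=7,interpolation=cv2.INTER_CUBIC)[:, :400*2]
b=cv2.resize(f[165:210,320:370],None,fx=7,fy=7,interpolation=cv2.INTER_CUBIC)
o=np.zeros((600,800,3),np.uint8); a=a[:595,:440]; o[:a.shape[0],:a.shape[1]]=a; o[:b.shape[0],450:450+b.shape[1]]=b
cv2.imwrite('pics/zt.png',o)
s=load('side0.png'); g=cv2.cvtColor(s['frame'],cv2.COLOR_RGB2BGR)
o=np.zeros((600,800,3),np.uint8)
a=cv2.resize(g[155:210,240:320],None,fx=6,fy=6,interpolation=cv2.INTER_CUBIC);o[:330,:480]=a
a=cv2.resize(g[235:280,235:290],None,fx=5,fy=5,interpolation=cv2.INTER_CUBIC);o[340:565,:275]=a
cv2.imwrite('pics/zs.png',o)
print('head',onz(c,233,144,.116),'driver top',onz(c,345,186,.101), 'holder',onz(c,343,190,.04))
E
```

```text
head [0.62751616 0.06285533 0.116     ] driver top [ 0.4888026  -0.30338741  0.101     ] holder [ 0.48247963 -0.30817753  0.04      ]
```

View pics/zt.png

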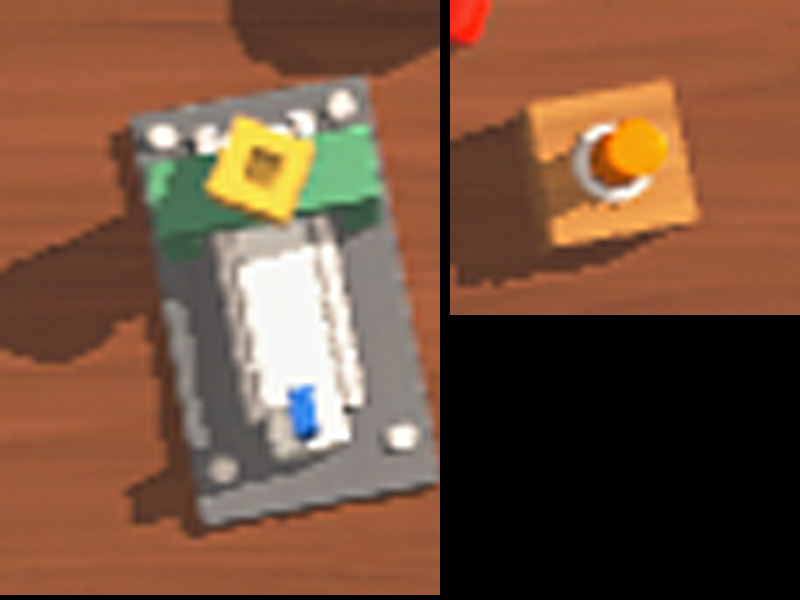

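View pics/zs.png

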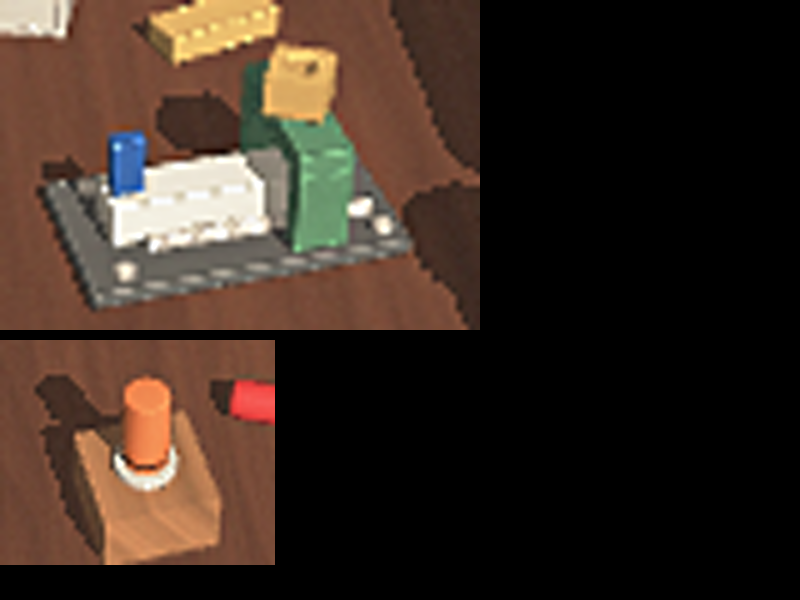

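Call:
arm_command --increments '[[[35,-50,20],0,1],[[70,-100,30],0,1],[[100,-150,40],0,1],[[132,-200,40],0,1],[[164,-250,40],0,1],[[196,-300,40],0,1],[[228,-350,40],0,1],[[260,-405,40],0,1],[[292,-460,40],0,1],[[315,-510,40],0,1],[[335,-545,40],0,1],[[335,-545,40],0,1]]'

```text
clock: 1.65
tool_pos: [0.6123, 0.0373, 0.257]
tool_rot: [-0.697, -3.063, 0.008]
wrist_force: [-0.5, 0.2, -1.0]
grip_width: 0.093
```

```bash
python3 - <<'E'
from h import *
c=cap('wrist','w1.png'); print(np.round(c['world_from_camera'],3).tolist())
s=manip.get_state();print(s['clock'],s['tool_pos'],s['joint_pos'])
from scipy.spatial.transform import Rotation as R
print(R.from_rotvec(s['tool_rot']).as_matrix().round(3))
E
```

```text
[[0.433, 0.871, 0.235, 0.547], [0.902, -0.416, -0.119, 0.069], [-0.006, 0.263, -0.965, 0.423], [0.0, 0.0, 0.0, 1.0]]
1.7 [0.61149359 0.04099439 0.25710297] [-0.1472114   0.52453481  0.07224915  1.48157525 -0.03774718  1.13904488
  1.05893056]
[[-0.903  0.429 -0.002]
 [ 0.429  0.903 -0.002]
 [ 0.001 -0.003 -1.   ]]
```

View pics/w1.png

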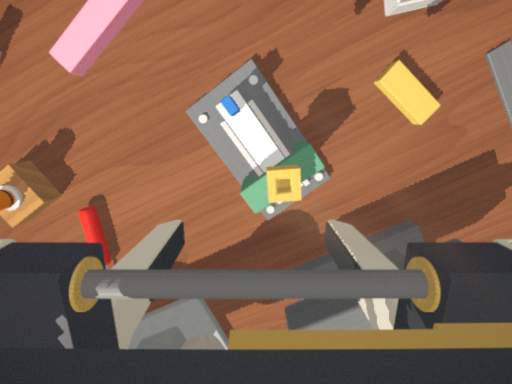

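The wrist view shows the brass head at about (284,185), the blue grip at (230,105) and the white block from (230,105) to (275,160). I'll extract the geometry from masks.

```bash
cat > m.py <<'E'
from h import *
import sys
def rects(c,z,lo,hi,roi):
    hsv=cv2.cvtColor(c['frame'],cv2.COLOR_RGB2HSV)
    m=cv2.inRange(hsv,lo,hi); k=np.zeros_like(m); x0,y0,x1,y1=roi; k[y0:y1,x0:x1]=255; m&=k
    cs,_=cv2.findContours(m,cv2.RETR_EXTERNAL,cv2.CHAIN_APPROX_NONE)
    q=max(cs,key=cv2.contourArea)
    P=np.array([onz(c,*p[0],z)[:2] for p in q])*1000
    r=cv2.minAreaRect(P.astype(np.float32)); return r,cv2.contourArea(q),cv2.boundingRect(q)
E
python3 - <<'E'
from m import *
c=load('w1.png')
f=cv2.cvtColor(c['frame'],cv2.COLOR_RGB2BGR)
cv2.imwrite('pics/w1z.png',cv2.resize(f[55:225,180:335],None,fx=3.5,fy=3.5,interpolation=cv2.INTER_CUBIC))
hsv=cv2.cvtColor(c['frame'],cv2.COLOR_RGB2HSV)
for p in [(284,172),(270,185),(284,185),(230,105),(255,195),(310,165)]: print(p,hsv[p[1],p[0]],onz(c,*p,.116))
print('head',rects(c,.116,(20,120,120),(34,255,255),(240,140,330,220)))
print('grip',rects(c,.082,(100,120,60),(125,255,255),(200,80,260,130)))
print('white',rects(c,.042,(0,0,225),(180,40,255),(210,85,300,180)))
E
```

```text
(284, 172) [ 23 141 255] [0.61394458 0.07203229 0.116     ]
(270, 185) [ 24 138 255] [0.62093683 0.05116349 0.116     ]
(284, 185) [ 21 152 188] [0.62793608 0.06580425 0.116     ]
(230, 105) [105 171 234] [0.52191177 0.0494664  0.116     ]
(255, 195) [ 69  78 199] [0.62430437 0.03026525 0.116     ]
(310, 165) [ 71  94 127] [0.61930359 0.10198096 0.116     ]
head (((625.6299438476562, 65.86210632324219), (38.871089935302734, 42.15058898925781), 67.31351470947266), 1087.5, (266, 165, 35, 37))
grip (((519.3134765625, 46.99814987182617), (22.31007194519043, 12.60627555847168), 11.4492826461792), 179.5, (221, 95, 18, 20))
white (((554.4207763671875, 48.13473129272461), (97.72249603271484, 44.13261032104492), 10.368915557861328), 1761.0, (216, 103, 62, 66))
```

View pics/w1z.png

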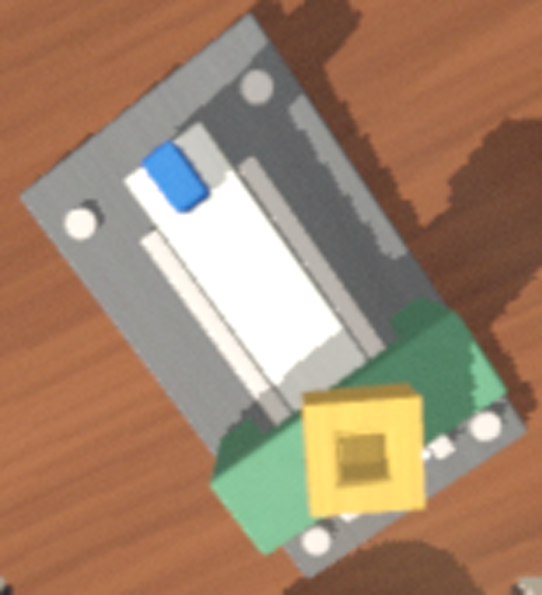

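Call:
arm_command --increments '[[[-20,-58,0],0,1],[[-40,-116,0],0,1],[[-60,-174,0],0,1],[[-82,-230,0],0,1],[[-104,-290,0],0,1],[[-122,-340,0],0,1],[[-122,-340,0],0,1]]'

```text
clock: 2.58
tool_pos: [0.4869, -0.3028, 0.2571]
tool_rot: [-0.701, -3.06, 0.008]
wrist_force: [-0.6, 0.2, 0.6]
grip_width: 0.0928
```

```bash
python3 - <<'E'
from m import *
c=cap('wrist','w2.png')
s=manip.get_state();print(s['clock'],s['tool_pos'],s['joint_pos'])
E
```

```text
2.625 [ 0.48888715 -0.29915432  0.25703711] [ 0.43006773  0.46033941  0.12296802  1.59887543 -0.059074    1.08729969
  1.69345727]
```

View pics/w2.png

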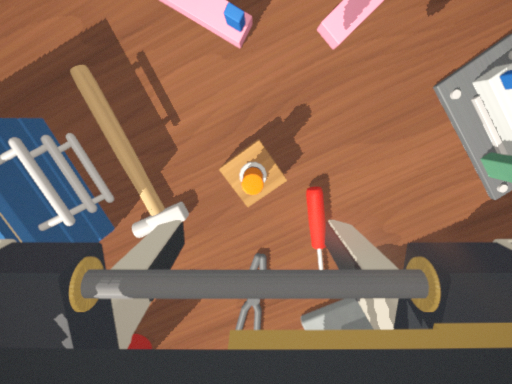

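```bash
python3 - <<'E'
from m import *
c=load('w2.png')
f=cv2.cvtColor(c['frame'],cv2.COLOR_RGB2BGR)
cv2.imwrite('pics/w2z.png',cv2.resize(f[135:212,215:292],None,fx=7,fy=7,interpolation=cv2.INTER_CUBIC))
hsv=cv2.cvtColor(c['frame'],cv2.COLOR_RGB2HSV)
for p in [(252,184),(252,172),(232,175)]: print(p,hsv[p[1],p[0]])
m=cv2.inRange(hsv,(10,220,200),(22,255,255)); k=np.zeros_like(m);k[150:205,230:275]=1;m*=k
cs,_=cv2.findContours(m,cv2.RETR_EXTERNAL,cv2.CHAIN_APPROX_NONE);q=max(cs,key=cv2.contourArea)
print(cv2.minEnclosingCircle(q),cv2.boundingRect(q))
(u,v),r=cv2.minEnclosingCircle(q)
print(onz(c,u,v,.101))
print('holder',rects(c,.04,(8,60,60),(25,215,255),(215,135,292,212)))
E
```

```text
(252, 184) [ 20 215 255]
(252, 172) [ 13 207 184]
(232, 175) [ 17 141 232]
((257.3333435058594, 189.0), 1.666756510734558) (256, 188, 4, 3)
[ 0.49672844 -0.30579533  0.101     ]
holder (((488.6479797363281, -308.724609375), (112.94783020019531, 110.81157684326172), 64.32523345947266), 5776.0, (215, 135, 77, 77))
```

View pics/w2z.png

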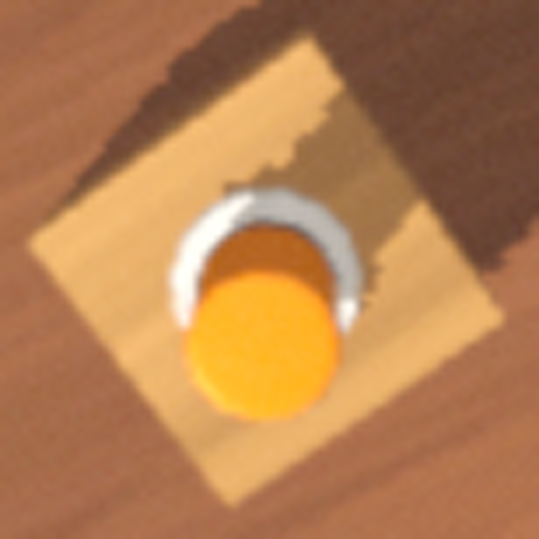

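```bash
python3 - <<'E'
from m import *
c=load('w2.png')
print('disc',onz(c,252.1,183.6,.101)[:2],'flange',onz(c,252.4,175.3,.046)[:2])
P=np.array([onz(c,215+(a-3)/7,135+(b-3)/7,.04)[:2] for a,b in [(308,38),(30,242),(233,505),(503,317)]])
print(P,P.mean(0)); print(np.hypot(*(P[1]-P[0])),np.hypot(*(P[2]-P[1])))
s=load('side0.png'); t=load('top0.png')
for z in (.101,.046): print(z,'side proj',proj(s,[.488,-.305,z]),'top',proj(t,[.488,-.305,z]))
E
```

```text
disc [ 0.487861   -0.30859609] flange [ 0.48854903 -0.3092906 ]
[[ 0.44847189 -0.28040664]
 [ 0.46078553 -0.34910148]
 [ 0.52928115 -0.33661922]
 [ 0.51688374 -0.26867636]] [ 0.48885558 -0.30870093]
0.06978973208158412 0.06962368348014042
0.101 side proj [[263.23753636 244.8730347 ]] top [[345.50005779 186.2407063 ]]
0.046 side proj [[262.91256538 257.91914842]] top [[342.35247634 188.18672492]]
```

Call:
arm_command --increments '[[[0,-9,-50],0,1],[[0,-10,-100],0,1],[[0,-10,-150],0,1],[[0,-10,-185],0,1],[[0,-10,-197],0,1],[[0,-10,-197],0,1]]'

```text
clock: 3.38
tool_pos: [0.4899, -0.3073, 0.06]
tool_rot: [-0.689, -3.063, 0.001]
wrist_force: [-0.3, -0.4, -0.3]
grip_width: 0.0932
```

```bash
python3 - <<'E'
from m import *
c=cap('wrist','w3.png')
s=manip.get_state();print(s['clock'],s['tool_pos'],s['wrist_force'])
E
```

```text
3.425 [ 0.49031876 -0.3082995   0.06100981] [-0.09356844 -0.64962196 -0.0499415 ]
```

View pics/w3.png

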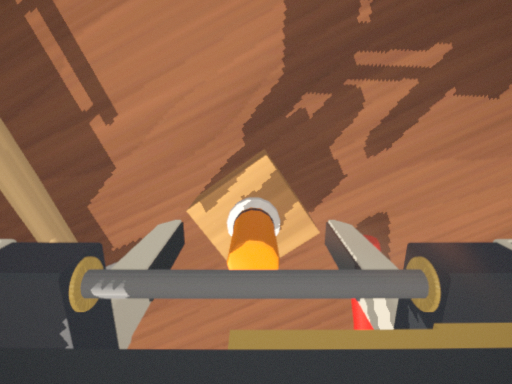

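The handle sits centred between the fingers (columns 230–278), so I'll grip it and lift.

Call:
arm_command --increments '[[[-1,0,0],0,0],[[-1,0,0],0,0],[[-1,0,0],0,0],[[-1,0,0],0,0],[[-1,0,0],0,0],[[-1,0,0],0,0]]' --squeeze 40

```text
clock: 4.18
tool_pos: [0.4893, -0.3083, 0.0609]
tool_rot: [-0.691, -3.065, 0.002]
wrist_force: [-0.7, -0.1, -0.2]
grip_width: 0.0376
```

Call:
arm_command --increments '[[[0,0,30],0,0],[[0,0,80],0,0],[[0,0,130],0,0],[[0,0,150],0,0],[[0,0,150],0,0]]'

```text
clock: 4.8
tool_pos: [0.4898, -0.3087, 0.2122]
tool_rot: [0.69, 3.062, -0.004]
wrist_force: [0.5, 0.6, -1.7]
grip_width: 0.0268
```

```bash
python3 - <<'E'
from m import *
c=cap('wrist','w4.png')
d=cap('side','s4.png')
s=manip.get_state();print(s['clock'],s['tool_pos'],s['wrist_force'],s['grip_width'],s['joint_pos'])
u,v=proj(d,s['tool_pos'])[0]; print(u,v)
f=cv2.cvtColor(d['frame'],cv2.COLOR_RGB2BGR); u,v=int(u),int(v)
a=cv2.resize(f[max(v-50,0):v+50,u-60:u+60],None,fx=6,fy=6,interpolation=cv2.INTER_CUBIC); cv2.imwrite('pics/s4z.png',a)
E
```

```text
4.9 [ 0.48840301 -0.30766499  0.20955775] [-0.15241602 -0.15163595 -2.26236325] 0.02694182500964092 [ 0.44697149  0.51189131  0.11944293  1.65498886 -0.06862584  0.98127285
  1.71699959]
264.2183493882567 217.0418482363648
```

View pics/w4.png

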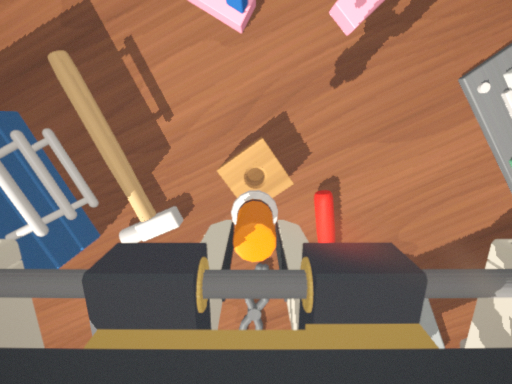

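View pics/s4z.png

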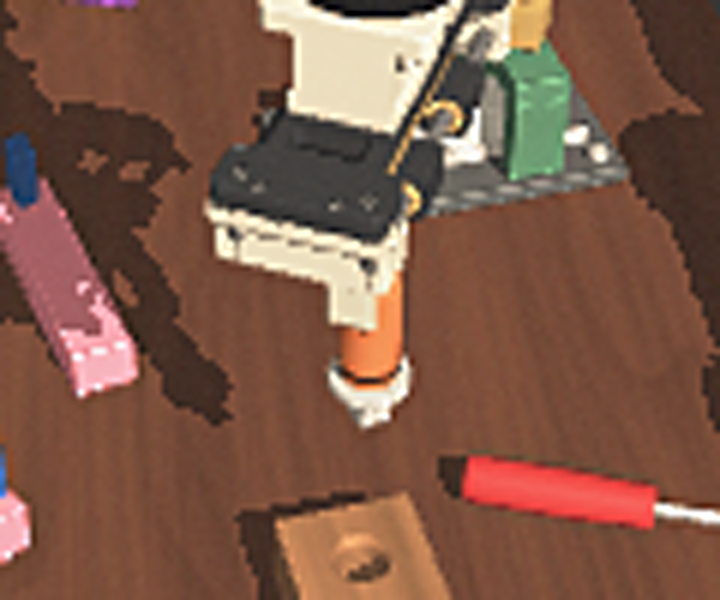

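Call:
arm_command --increments '[[[-5,-40,45],0,0],[[-10,-80,90],0,0],[[-15,-120,135],0,0],[[-20,-160,180],0,0],[[-25,-200,220],0,0],[[-30,-245,255],0,0],[[-40,-290,280],0,0],[[-40,-310,290],0,0],[[-40,-310,290],0,0]]'

```text
clock: 6.02
tool_pos: [0.4394, -0.6141, 0.4842]
tool_rot: [0.705, 3.027, -0.112]
wrist_force: [-0.1, -0.1, -2.1]
grip_width: 0.0269
```

```bash
python3 - <<'E'
from m import *
d=cap('side','s5.png')
s=manip.get_state();print(s['clock'],s['tool_pos'],s['tool_rot'],s['joint_pos'])
u,v=proj(d,s['tool_pos'])[0]; print(u,v)
f=cv2.cvtColor(d['frame'],cv2.COLOR_RGB2BGR); u,v=int(u),int(v)
a=cv2.resize(f[max(v-20,0):v+45,u-35:u+35],None,fx=9,fy=9,interpolation=cv2.INTER_CUBIC); cv2.imwrite('pics/s5z.png',a)
E
```

```text
6.075 [ 0.44510912 -0.61031663  0.48483703] [ 0.68038968  3.02085379 -0.09457047] [ 0.92032278  0.81618269 -0.12063118  0.27949582  0.12207604  1.97552045
  2.02059867]
262.8415153505443 217.6395436228601
```

View pics/s5z.png

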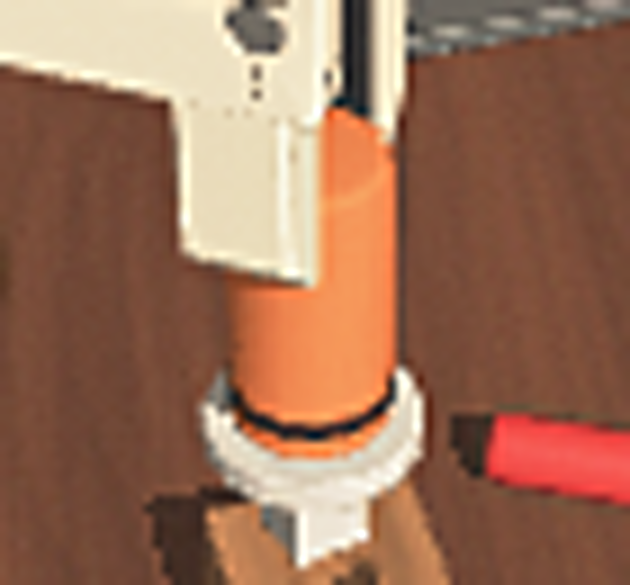

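```bash
python3 - <<'E'
from m import *
d=load('s5.png');f=cv2.cvtColor(d['frame'],cv2.COLOR_RGB2BGR)
a=f[244:270,244:280]; a=cv2.resize(a,None,fx=20,fy=20,interpolation=cv2.INTER_NEAREST)
cv2.imwrite('pics/s5y.png',a)
E
```

```text
(no output)
```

View pics/s5y.png

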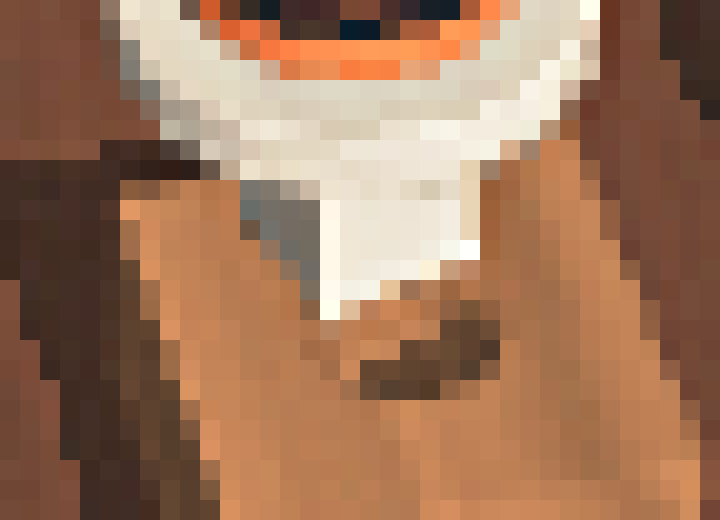

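```bash
python3 - <<'E'
from m import *
from scipy.spatial.transform import Rotation as R
d=load('s5.png'); s=manip.get_state()
M=R.from_rotvec(s['tool_rot']).as_matrix(); print(M.round(3))
tcp=s['tool_pos']; n=M[:,2]; p0=tcp+n*.043; print(p0)
def hit(u,v):
    o,r=ray(d,u,v); return o+r*((p0-o)@n)/(r@n)
L,V,Rr=[hit(*q) for q in [(255.5,255.4),(259.7,259.5),(267.4,256.6)]]
for a in (L,Rr):
    w=(a-V)@M; print(np.linalg.norm(w)*1e3, 'tool-frame deg',np.degrees(np.arctan2(w[1],w[0])), 'world',np.degrees(np.arctan2(*(a-V)[1::-1])))
# prediction for candidate tool-frame angles
for a in range(0,90,10):
    q=[p0+M[:,:2]@(.0099*np.array([np.cos(t),np.sin(t)])) for t in np.radians(a+45+np.array([0,90,180,270]))]
    print(a,(proj(d,q)-proj(d,[p0])).round(1).tolist())
E
```

```text
[[-0.903  0.429  0.029]
 [ 0.427  0.902 -0.069]
 [-0.056 -0.05  -0.997]]
[ 0.44636123 -0.61328716  0.44195804]
10.31508636994273 tool-frame deg 34.509109087798315 world 120.12517700041596
12.42914672141974 tool-frame deg 134.25397142145852 world 20.36709095879356
0 [[-2.8, -3.8], [5.8, -2.0], [2.9, 4.0], [-5.8, 2.0]]
10 [[-1.8, -4.1], [6.2, -1.3], [1.8, 4.3], [-6.2, 1.3]]
20 [[-0.7, -4.3], [6.4, -0.5], [0.7, 4.4], [-6.4, 0.5]]
30 [[0.4, -4.3], [6.5, 0.2], [-0.4, 4.4], [-6.4, -0.2]]
40 [[1.5, -4.2], [6.3, 1.0], [-1.6, 4.3], [-6.3, -1.0]]
50 [[2.6, -4.0], [6.0, 1.7], [-2.6, 4.1], [-5.9, -1.7]]
60 [[3.5, -3.6], [5.4, 2.4], [-3.6, 3.7], [-5.3, -2.4]]
70 [[4.4, -3.2], [4.7, 3.0], [-4.5, 3.2], [-4.6, -3.0]]
80 [[5.2, -2.6], [3.9, 3.5], [-5.3, 2.7], [-3.8, -3.5]]
```

The square end's near vertex is at about (260,259) and its right corner at (267,257). That puts the driver's sides at a world yaw of about 21.5°. The screw head is at about -22.7°, so I spin +0.80 rad and go to the jig for a closer look.

Call:
arm_command --increments '[[[10,45,-20],0,0],[[25,100,-40],0,0],[[42,155,-60],0.15,0],[[60,210,-80],0.3,0],[[78,265,-100],0.45,0],[[95,320,-120],0.6,0],[[112,375,-140],0.75,0],[[130,430,-160],0.8,0],[[148,485,-180],0.8,0],[[166,540,-200],0.8,0],[[184,595,-215],0.8,0],[[202,645,-225],0.8,0]]'

```text
clock: 7.58
tool_pos: [0.6457, 0.0384, 0.2568]
tool_rot: [-0.551, 3.033, -0.055]
wrist_force: [0.8, 0.3, -1.6]
grip_width: 0.0266
```

```bash
python3 - <<'E'
from m import *
s=manip.get_state();print(s['clock'],s['tool_pos'],s['joint_pos'])
E
```

```text
7.575 [0.64572912 0.0384087  0.25680518] [ 0.11032066  0.57084451 -0.37780197  1.43283306  0.26440395  1.12517016
  1.61478442]
```

Call:
arm_command --increments '[[[18,42,-5],0,0],[[18,42,-5],0,0],[[18,42,-5],0,0]]'

```text
clock: 7.95
tool_pos: [0.6627, 0.0804, 0.25]
tool_rot: [-0.552, 3.036, -0.055]
wrist_force: [1.0, -1.5, -1.8]
grip_width: 0.0269
```

```bash
python3 - <<'E'
from m import *
from scipy.spatial.transform import Rotation as R
c=cap('wrist','w6.png')
s=manip.get_state();print(s['clock'],s['tool_pos'],s['joint_pos'],R.from_rotvec(s['tool_rot']).as_matrix().round(3))
f=cv2.cvtColor(c['frame'],cv2.COLOR_RGB2BGR)
E
```

```text
8.0 [0.66308121 0.0790639  0.25070651] [ 0.03733224  0.61237841 -0.37142223  1.37210452  0.27605046  1.1499716
  1.55473574] [[-0.935 -0.349  0.062]
 [-0.351  0.936 -0.026]
 [-0.049 -0.046 -0.998]]
```

View pics/w6.png

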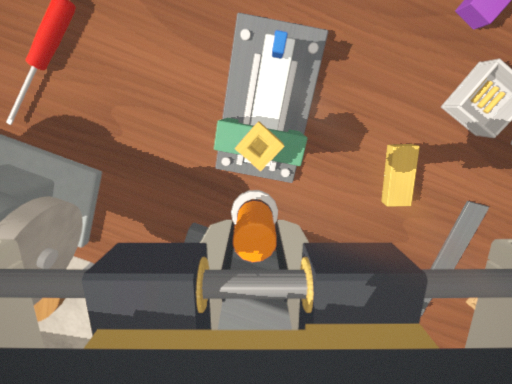

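The arm's reach limit left a 3.9° tilt at the side view. I'll measure the head at (259,147) in this picture first, then remove the tilt.

```bash
python3 - <<'E'
from m import *
c=load('w6.png')
f=cv2.cvtColor(c['frame'],cv2.COLOR_RGB2BGR)
cv2.imwrite('pics/w6z.png',cv2.resize(f[115:180,228:293],None,fx=9,fy=9,interpolation=cv2.INTER_CUBIC))
cv2.imwrite('pics/w6y.png',cv2.resize(f[10:190,205:335],None,fx=4,fy=4,interpolation=cv2.INTER_CUBIC)[:600])
E
```

```text
(no output)
```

View pics/w6z.png

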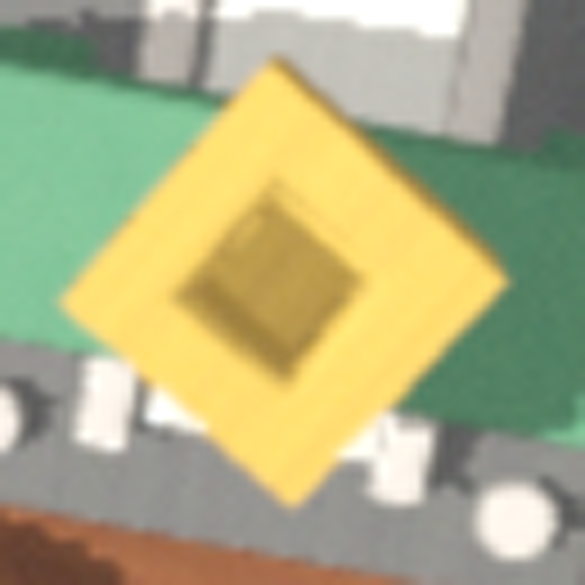

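View pics/w6y.png

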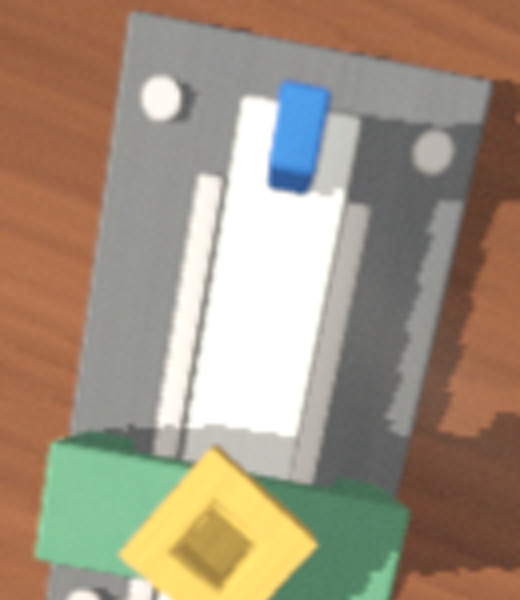

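```bash
python3 - <<'E'
from m import *
c=load('w6.png')
z=lambda a,b:(228+(a+.5)/9-.5,115+(b+.5)/9-.5)
y=lambda a,b:(205+(a+.5)/4-.5,10+(b+.5)/4-.5)
H=np.array([onz(c,*z(*p),.116)[:2] for p in [(270,68),(498,288),(292,507),(60,303)]])*1e3
print(H.round(1),H.mean(0))
for i in range(4):
    d=H[(i+1)%4]-H[i]; print(np.hypot(*d),np.degrees(np.arctan2(d[1],d[0]))%90)
S=np.array([onz(c,*z(*p),.116)[:2] for p in [(275,180),(372,285),(285,383),(172,296)]])*1e3
print('socket',S.mean(0))
for i in range(4):
    d=S[(i+1)%4]-S[i]; print(np.hypot(*d),np.degrees(np.arctan2(d[1],d[0]))%90)
def L(p,q,zz):
    a,b=[onz(c,*y(*t),zz)[:2]*1e3 for t in (p,q)]; d=b-a; return a,b,np.degrees(np.arctan2(d[1],d[0]))
print('blockL',L((242,97),(190,425),.042));print('blockR',L((360,118),(295,437),.042))
print('bedfront',L((133,12),(490,82),.012)); print('bedL',L((133,12),(75,420),.012))
print('grip',L((285,82),(272,177),.082),L((330,90),(317,180),.082))
E
```

```text
[[604.2  54.8]
 [618.5  89.6]
 [652.7  76.1]
 [639.1  40.8]] [628.64595025  65.34865675]
37.54494192388 67.63870493272323
36.67013226036889 68.51205259689013
37.7981730983742 69.05851063427414
37.60376470863073 68.12218228324775
socket [627.9292939   64.59777242]
17.051393674447418 64.0313713046635
15.871920414520831 69.619867175987
17.281037742606852 73.15876667213992
18.60120358077935 68.764344760894
blockL (array([509.19532203,  25.84798495]), array([604.33646576,  44.5443422 ]), np.float64(11.117631855619587))
blockR (array([502.24654093,  61.34387274]), array([595.71285913,  78.13242257]), np.float64(10.182960273129178))
bedfront (array([492.36625481, -18.444666  ]), array([471.61880677,  96.68237661]), np.float64(100.21582238815878))
bedL (array([492.36625481, -18.444666  ]), array([618.81750449,   4.4651526 ]), np.float64(10.269175977274987))
grip (array([510.02832909,  38.84317768]), array([532.70610818,  44.13079471]), np.float64(13.124761741452561)) (array([507.67354063,  50.85071935]), array([529.15024383,  55.94844412]), np.float64(13.352661721285104))
```

Call:
arm_command --increments '[[[5,0,15],-0.18,0],[[10,0,30],-0.36,0],[[15,0,45],-0.54,0],[[20,0,60],-0.72,0],[[25,0,75],-0.9,0],[[30,0,90],-1.08,0],[[35,0,105],-1.26,0],[[40,0,120],-1.44,0],[[45,0,135],-1.62,0],[[50,0,150],-1.8,0],[[50,0,160],-1.98,0],[[50,0,170],-2.16,0]]'

```text
clock: 9.5
tool_pos: [0.713, 0.077, 0.4211]
tool_rot: [-2.465, -1.935, 0.105]
wrist_force: [0.5, -0.6, -1.3]
grip_width: 0.0267
```

Call:
arm_command --increments '[[[0,0,0],-0.18,0],[[0,0,10],-0.34,0],[[0,0,20],-0.48,0],[[0,0,30],-0.48,0],[[0,0,30],-0.48,0]]'

```text
clock: 10.12
tool_pos: [0.7134, 0.0751, 0.4519]
tool_rot: [-2.843, -1.284, 0.097]
wrist_force: [0.1, -0.3, -1.3]
grip_width: 0.0268
```

```bash
cat > st.py <<'E'
from m import *
from scipy.spatial.transform import Rotation as R
s=manip.get_state();M=R.from_rotvec(s['tool_rot']).as_matrix()
print(round(s['clock'],2),s['tool_pos'].round(4),'q',s['joint_pos'].round(3));print('z',M[:,2].round(3),'xdir',np.degrees(np.arctan2(M[1,0],M[0,0])).round(2),'F',s['wrist_force'].round(2),'T',s['torque'].round(3),s['grip_width'].round(4))
E
python3 st.py
```

```text
10.12 [0.7134 0.0751 0.4519] q [-0.181  0.781  0.211  0.462 -0.156  1.971 -0.804]Traceback (most recent call last):
  File "st.py", line 4, in <module>
    print(round(s['clock'],2),s['tool_pos'].round(4),'q',s['joint_pos'].round(3));print('z',M[:,2].round(3),'xdir',np.degrees(np.arctan2(M[1,0],M[0,0])).round(2),'F',s['wrist_force'].round(2),'T',s['torque'].round(3),s['grip_width'].round(4))
                                                                                                                                                                                                                         ^^^^^^^^^^^^^^^^^^^^^
AttributeError: 'float' object has no attribute 'round'
```

```bash
sed -i "s/s\['grip_width'\].round(4)/round(s['grip_width'],4)/" st.py; python3 st.py
```

```text
10.12 [0.7134 0.0751 0.4519] q [-0.181  0.781  0.211  0.462 -0.156  1.971 -0.804]
z [-0.065 -0.006 -0.998] xdir 48.66 F [ 0.07 -0.32 -1.34] T [-0.075  0.032 -0.053] 0.0268
```

Call:
arm_command --increments '[[[8,1,8],0,0],[[16,1,16],0,0],[[22,2,22],0,0],[[22,2,22],0,0],[[22,2,22],0,0]]'

```text
clock: 10.75
tool_pos: [0.7204, 0.0757, 0.4585]
tool_rot: [-2.85, -1.287, 0.066]
wrist_force: [-1.0, -0.6, -1.9]
grip_width: 0.0268
```

```bash
python3 st.py
```

```text
10.75 [0.7204 0.0757 0.4585] q [-0.159  0.791  0.124  0.416 -0.095  1.982 -0.828]
z [-0.044 -0.004 -0.999] xdir 48.64 F [-1.01 -0.59 -1.91] T [-0.039  0.041 -0.001] 0.0268
```

```bash
python3 - <<'E'
from m import *
for i in range(4):
    viewer.capture('side'); s=manip.get_state(); print(s['joint_pos'][5], s['joint_pos'][3],s['dq'][5])
E
```

```text
1.9819108289319936 0.41543487449432936 -0.00048557325095860307
1.9819696033630172 0.4153439989775451 0.0003078575322004951
1.9819426671913205 0.41527844443335166 2.8215219173762676e-05
1.9819915092534277 0.4151899757157421 -0.0006413481708355767
```

Call:
arm_command --increments '[[[-15,0,-20],0.1,0],[[-25,0,-40],0.28,0],[[-35,-2,-60],0.46,0],[[-45,-3,-80],0.64,0],[[-55,-4,-100],0.82,0],[[-65,-5,-120],1.0,0],[[-75,-6,-140],1.18,0],[[-85,-7,-160],1.36,0],[[-93,-9,-180],1.54,0],[[-93,-9,-195],1.72,0],[[-93,-9,-205],1.9,0],[[-93,-9,-215],2.08,0]]'

```text
clock: 12.45
tool_pos: [0.6273, 0.0665, 0.2433]
tool_rot: [0.322, 3.095, -0.052]
wrist_force: [-0.8, -0.1, -1.1]
grip_width: 0.0269
```

```bash
python3 st.py
```

```text
12.45 [0.6273 0.0665 0.2433] q [ 0.041  0.572 -0.344  1.462  0.249  1.13   1.007]
z [ 0.025 -0.037 -0.999] xdir 168.14 F [-0.77 -0.13 -1.07] T [0.076 0.044 0.038] 0.0269
```

Call:
arm_command --increments '[[[0,0,-10],0.18,0],[[0,0,-20],0.36,0],[[0,0,-30],0.54,0],[[0,0,-40],0.583,0],[[0,0,-43],0.583,0]]'

```text
clock: 13.08
tool_pos: [0.6269, 0.066, 0.1995]
tool_rot: [-0.576, 3.051, -0.037]
wrist_force: [-0.1, 0.7, -0.4]
grip_width: 0.0269
```

```bash
python3 st.py; python3 - <<'E'
from h import *
c=cap('wrist','w7.png'); d=cap('side','s7.png')
f=cv2.cvtColor(d['frame'],cv2.COLOR_RGB2BGR); u,v=proj(d,[.6288,.0654,.14])[0].astype(int);print(u,v)
cv2.imwrite('pics/s7z.png',cv2.resize(f[v-30:v+30,u-40:u+40],None,fx=9,fy=9,interpolation=cv2.INTER_CUBIC))
E
python3 st.py
```

```text
13.07 [0.6269 0.066  0.1995] q [ 0.136  0.624 -0.489  1.538  0.358  1.032  1.493]
z [ 0.04  -0.017 -0.999] xdir -158.6 F [-0.06  0.69 -0.39] T [ 0.076  0.079 -0.047] 0.0269
289 160
13.18 [0.6272 0.0665 0.2   ] q [ 0.136  0.623 -0.49   1.537  0.358  1.032  1.493]
z [ 0.041 -0.017 -0.999] xdir -158.55 F [ 0.48  0.28 -0.57] T [ 0.068  0.071 -0.009] 0.0267
```

View pics/w7.png

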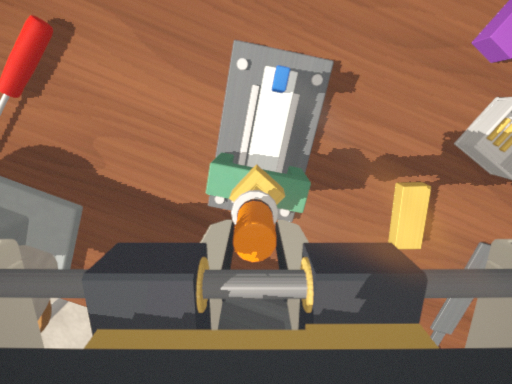

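View pics/s7z.png

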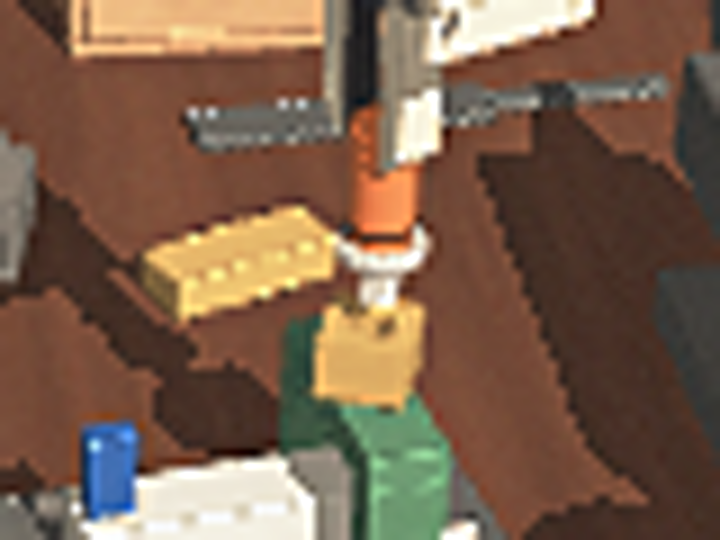

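```bash
python3 - <<'E'
from h import *
c=load('w7.png'); f=cv2.cvtColor(c['frame'],cv2.COLOR_RGB2BGR)
cv2.imwrite('pics/w7z.png',cv2.resize(f[155:270,205:305],None,fx=5,fy=5,interpolation=cv2.INTER_CUBIC))
p=np.array([.6272,.0665,.2]);n=np.array([.041,-.017,-.999])
for k in (.015,-.040): # flange top 28mm above origin: 43-28=15 below TCP ; handle top 83-43=40 above
    print(proj(c,p+n*k))
print(proj(c,p+n*.015-0)) 
E
```

```text
[[255.69077488 226.53241827]]
[[256.20076169 267.16228324]]
[[255.69077488 226.53241827]]
```

View pics/w7z.png

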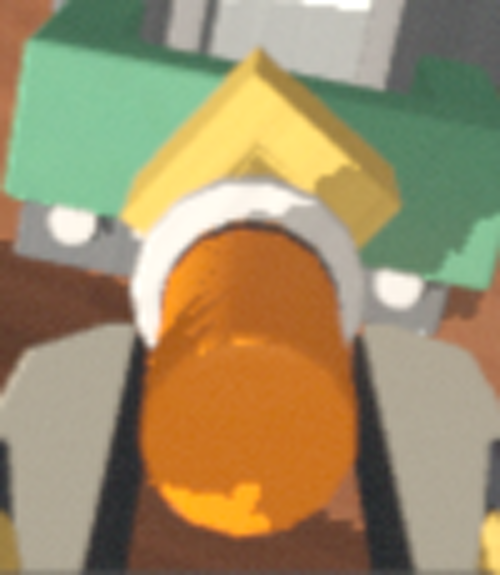

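The flange in w7 sits near (254,212) and looks smaller than predicted. The lift began before the fingers had closed, so the driver hangs lower in the grip than I assumed. I'll recompute the offset and the yaw.

```bash
python3 - <<'E'
from h import *
from scipy.spatial.transform import Rotation as R
c=load('w7.png'); p=np.array([.6272,.0665,.2]);n=np.array([.041,-.017,-.999]);n/=np.linalg.norm(n)
xt=np.array([-.9305,-.3655,-.03]); 
for k in (-.02,-.015,-.01,-.005,0,.035,.04,.045,.05,.055,.06): print(k,proj(c,p+n*k)[0].round(1), end=' ')
# handle-top diameter/flange diameter at k (perp to view: jaw dir)
y=np.cross(n,xt); y/=np.linalg.norm(y)
for k,w in ((-.015,.028),(-.005,.028),(.005,.028),(.04,.038),(.05,.038),(.06,.038)):
    q=proj(c,[p+n*k+y*w/2,p+n*k-y*w/2]); print(k,np.linalg.norm(q[0]-q[1]))
d=load('s7.png'); 
for k in (-.04,-.01,0,.015,.03,.04,.05,.06,.075,.08): print(k,((proj(d,p+n*k)[0]-[249,130])*9).round())
# yaw redo
d=load('s5.png'); tr=np.array([0.68038968,3.02085379,-0.09457047]); M=R.from_rotvec(tr).as_matrix(); tcp=np.array([.44510912,-.61031663,.48483703]);n=M[:,2]
for e in (.043,.065,.075,.08):
    p0=tcp+n*e
    def hit(u,v):
        o,r=ray(d,u,v); return o+r*((p0-o)@n)/(r@n)
    L,V,Q=[hit(*q) for q in [(255.5,255.4),(259.7,259.5),(267.4,256.6)]]
    print(e,proj(d,[p0]).round(1),[ (np.linalg.norm(a-V).round(4),np.degrees(np.arctan2(*(a-V)[1::-1])).round(1)) for a in (L,Q)])
E
```

```text
-0.02 [256.  249.3] -0.015 [255.9 245.5] -0.01 [255.9 241.8] -0.005 [255.8 238.4] 0 [255.8 235.2] 0.035 [255.6 216.8] 0.04 [255.5 214.6] 0.045 [255.5 212.5] 0.05 [255.5 210.5] 0.055 [255.5 208.6] 0.06 [255.4 206.8] -0.015 46.3257282631689
-0.005 43.760786365660785
0.005 41.46434385544079
0.04 47.53537454261486
0.05 45.51603747499344
0.06 43.66103839289609
-0.04 [376.  52.]
-0.01 [375. 121.]
0 [374. 143.]
0.015 [373. 176.]
0.03 [373. 208.]
0.04 [372. 230.]
0.05 [372. 251.]
0.06 [371. 272.]
0.075 [370. 303.]
0.08 [370. 314.]
0.043 [[263.4 239.7]] [(np.float64(0.0103), np.float64(120.1)), (np.float64(0.0124), np.float64(20.4))]
0.065 [[263.7 250.2]] [(np.float64(0.0109), np.float64(120.1)), (np.float64(0.0132), np.float64(20.4))]
0.075 [[263.8 254.9]] [(np.float64(0.0112), np.float64(120.1)), (np.float64(0.0135), np.float64(20.4))]
0.08 [[263.9 257.2]] [(np.float64(0.0114), np.float64(120.1)), (np.float64(0.0137), np.float64(20.4))]
```

Call:
arm_command --increments '[[[-1.4,0,-5],0,0],[[-1.4,0,-9],0,0],[[-1.4,0,-12],0,0],[[-1.4,0,-15],0,0],[[-1.4,0,-17],0,0]]'

```text
clock: 13.8
tool_pos: [0.6273, 0.0672, 0.1858]
tool_rot: [-0.576, 3.046, -0.037]
wrist_force: [-3.1, -0.3, 12.6]
grip_width: 0.0271
```

```bash
python3 st.py; python3 - <<'E'
from h import *
d=cap('side','s8.png')
f=cv2.cvtColor(d['frame'],cv2.COLOR_RGB2BGR)
cv2.imwrite('pics/s8z.png',cv2.resize(f[130:190,249:329],None,fx=9,fy=9,interpolation=cv2.INTER_CUBIC))
E
```

```text
13.8 [0.6273 0.0672 0.1858] q [ 0.132  0.635 -0.484  1.559  0.369  0.995  1.481]
z [ 0.045 -0.016 -0.999] xdir -158.56 F [-3.09 -0.32 12.58] T [-0.109  0.553 -0.053] 0.0271
```

View pics/s8z.png

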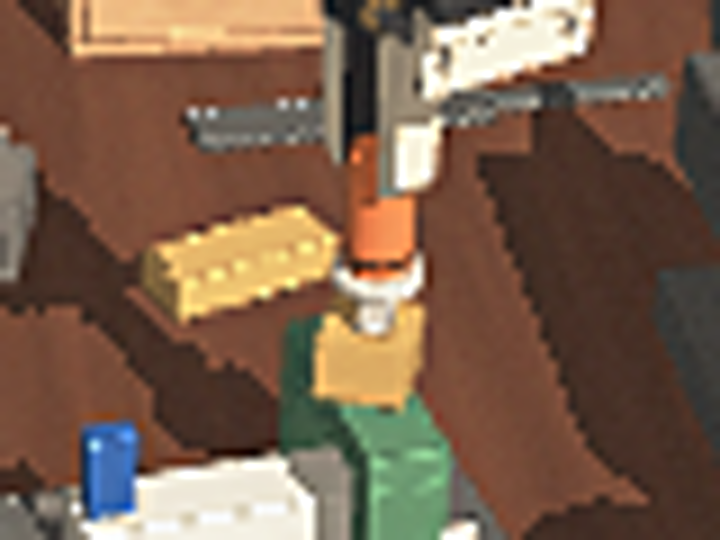

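```bash
python3 - <<'E'
from h import *
for n in ('s8.png','side0.png'):
    d=load(n); c=proj(d,[.6288,.0654,.116])[0]; print(((c-[249,130])*9).round())
d=load('side0.png');f=cv2.cvtColor(d['frame'],cv2.COLOR_RGB2BGR)
o=cv2.resize(f[155:180,274:304],None,fx=18,fy=18,interpolation=cv2.INTER_CUBIC)
d2=load('s8.png');f=cv2.cvtColor(d2['frame'],cv2.COLOR_RGB2BGR)
o=np.hstack([o[:, :400],cv2.resize(f[155:180,274:304],None,fx=18,fy=18,interpolation=cv2.INTER_CUBIC)[:,:400]])
cv2.imwrite('pics/cmp.png',o); print((proj(d,[.6288,.0654,.116])[0]-[274,155])*18)
E
```

```text
[365. 322.]
[365. 322.]
[280.33299602 193.56614073]
```

View pics/cmp.png

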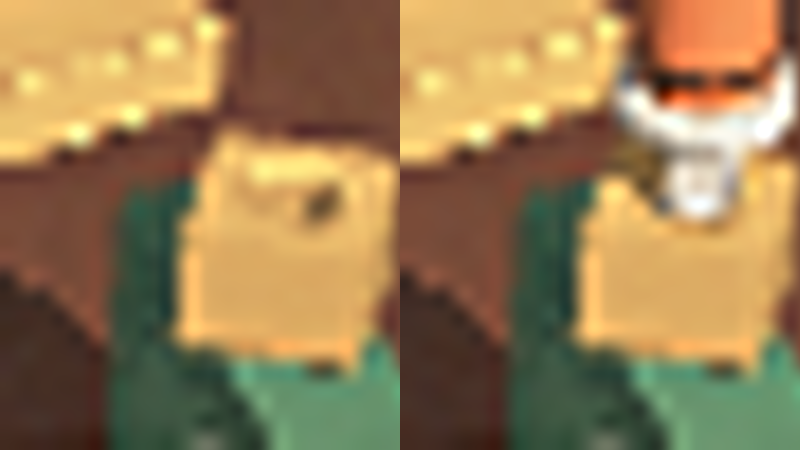

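Call:
arm_command --increments '[[[0,0,3],0,0],[[-1.5,-0.5,3],0,0],[[-1.5,-0.5,0],0,0],[[-1.5,-0.5,-2],0,0],[[-1.5,-0.5,-4],0,0],[[-1.5,-0.5,-6],0,0]]'

```text
clock: 14.6
tool_pos: [0.6287, 0.068, 0.1854]
tool_rot: [-0.574, 3.036, -0.038]
wrist_force: [-3.5, -0.9, 23.2]
grip_width: 0.0272
```

```bash
python3 st.py
```

```text
14.6 [0.6287 0.068  0.1854] q [ 0.132  0.633 -0.484  1.564  0.372  0.983  1.477]
z [ 0.055 -0.015 -0.998] xdir -158.54 F [-3.52 -0.93 23.24] T [-0.231  0.839 -0.014] 0.0272
```

```bash
python3 - <<'E'
from h import *
c=load('w7.png')
f=cv2.cvtColor(c['frame'],cv2.COLOR_RGB2BGR)
cv2.imwrite('pics/w7y.png',cv2.resize(f[160:215,222:292],None,fx=11,fy=11,interpolation=cv2.INTER_CUBIC)[:600])
E
```

```text
(no output)
```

View pics/w7y.png

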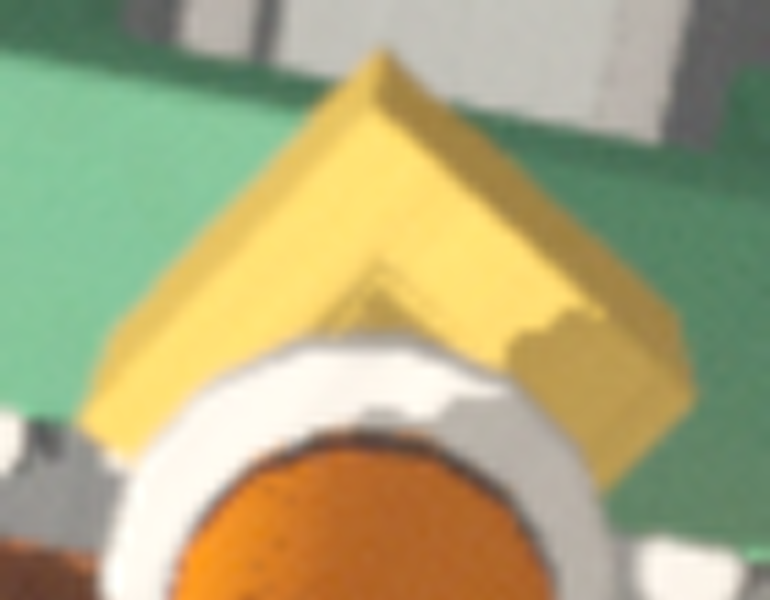

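```bash
python3 - <<'E'
from h import *
c=load('w7.png'); Z=lambda a,b:(222+(a+.5)/11-.5,160+(b+.5)/11-.5)
T,L,Rr=[onz(c,*Z(*p),.116)*1e3 for p in [(383,107),(80,418),(693,397)]]
print(T,L,Rr,'ctr',(L+Rr)/2, np.linalg.norm(L-Rr)/2**.5,np.linalg.norm(T-L),np.linalg.norm(T-Rr))
for a,b in((T,L),(T,Rr)): d=b-a; print(np.degrees(np.arctan2(d[1],d[0]))%90)
S=onz(c,*Z(378,262),.116)*1e3; print('socket corner',S, 'T',T)
p=np.array([.6272,.0665,.2]);n=np.array([.041,-.017,-.999]);n/=np.linalg.norm(n)
a=np.cross(n,[1,0,0]);a/=np.linalg.norm(a);b=np.cross(n,a)
t=np.linspace(0,2*np.pi,200)
for k in(.045,.05,.055):
  for e in (0,.006):
    q=proj(c,[p+n*(k+e)+.019*(a*np.cos(x)+b*np.sin(x)) for x in t]); print(k+e,'cols',q[:,0].min(),q[:,0].max(),'rows',q[:,1].min(),q[:,1].max())
  q=proj(c,[p+n*(k-.055)+.014*(a*np.cos(x)+b*np.sin(x)) for x in t]); print('top',k-.055,'cols',q[:,0].min(),q[:,0].max(),'rows',q[:,1].min(),q[:,1].max())
E
```

```text
[603.37306193  55.37799723 116.        ] [638.80359063  40.98116737 116.        ] [617.17898924  89.56359209 116.        ] ctr [627.99128994  65.27237973 116.        ] 37.60236280319735 38.243837074787116 36.868123419183235
67.8861411692682
68.00857279340957
socket corner [616.07841765  59.92188143 116.        ] T [603.37306193  55.37799723 116.        ]
0.045 cols 232.25840414519794 278.77362174194263 rows 190.02971994349087 234.05103786263237
0.051 cols 232.81920037619702 278.1531576227396 rows 188.18795921904777 231.19502835286397
top -0.010000000000000002 cols 233.37559671821765 278.39288131345035 rows 220.73695755864753 262.0481305480523
0.05 cols 232.72771777245703 278.25437407590414 rows 188.4882479227319 231.66115003644956
0.056 cols 233.26525378558904 277.6596423360807 rows 186.7246804082118 228.9210638699383
top -0.0049999999999999975 cols 233.95635742606757 277.72664742420704 rows 217.85747678309806 258.1708299133991
0.055 cols 233.17752628906283 277.7567045615418 rows 187.0123557021813 229.36845749983829
0.061 cols 233.69321784739026 277.1861391590421 rows 185.32210897889144 226.7373913317673
top 0.0 cols 234.50588516366534 277.09623856067543 rows 215.1364991105445 254.49773675198986
```

Call:
arm_command --increments '[[[-2,0,4],0,0],[[-5.7,-1.5,4],0,0],[[-5.7,-1.5,1],0,0],[[-5.7,-1.5,-1],0,0],[[-5.7,-1.5,-3],0,0],[[-5.7,-1.5,-5],0,0]]'

```text
clock: 15.35
tool_pos: [0.6229, 0.0664, 0.1799]
tool_rot: [-0.574, 3.037, -0.038]
wrist_force: [-0.7, -0.1, -1.7]
grip_width: 0.027
```

```bash
python3 st.py
```

```text
15.35 [0.6229 0.0664 0.1799] q [ 0.134  0.63  -0.482  1.588  0.374  0.963  1.473]
z [ 0.054 -0.015 -0.998] xdir -158.55 F [-0.72 -0.06 -1.75] T [ 0.036  0.14  -0.004] 0.027
```

Call:
arm_command --increments '[[[0,0,-2],0,0],[[0.3,0,-4],0,0],[[0.6,0,-6],0,0],[[0.8,0,-8],0,0]]'

```text
clock: 15.85
tool_pos: [0.6237, 0.0664, 0.1718]
tool_rot: [-0.574, 3.037, -0.038]
wrist_force: [0.2, 0.4, -2.0]
grip_width: 0.0267
```

```bash
python3 st.py
```

```text
15.85 [0.6237 0.0664 0.1718] q [ 0.132  0.64  -0.478  1.595  0.38   0.947  1.468]
z [ 0.054 -0.015 -0.998] xdir -158.55 F [ 0.23  0.35 -1.96] T [ 0.125  0.063 -0.002] 0.0267
```

Call:
arm_command --increments '[[[0,0,0],0,0.6],[[0,0,0],0,0.6],[[0,0,0],0,0.6],[[2,-0.5,-10],0,0.6],[[4,-1,-22],0,0.6],[[5.7,-1.4,-38],0,0.6],[[5.7,-1.4,-40],0,0.6]]'

```text
clock: 16.73
tool_pos: [0.6282, 0.0645, 0.1294]
tool_rot: [-0.575, 3.041, -0.038]
wrist_force: [-1.3, -0.5, -0.3]
grip_width: 0.0556
```

```bash
python3 st.py; python3 - <<'E'
from h import *
d=cap('side','s9.png');c=cap('wrist','w9.png')
f=cv2.cvtColor(d['frame'],cv2.COLOR_RGB2BGR)
cv2.imwrite('pics/s9z.png',cv2.resize(f[130:190,249:329],None,fx=9,fy=9,interpolation=cv2.INTER_CUBIC))
E
```

```text
16.73 [0.6282 0.0645 0.1294] q [ 0.12   0.694 -0.454  1.623  0.411  0.873  1.446]
z [ 0.05  -0.016 -0.999] xdir -158.55 F [-1.3  -0.54 -0.25] T [ 0.007  0.093 -0.01 ] 0.0556
```

View pics/s9z.png

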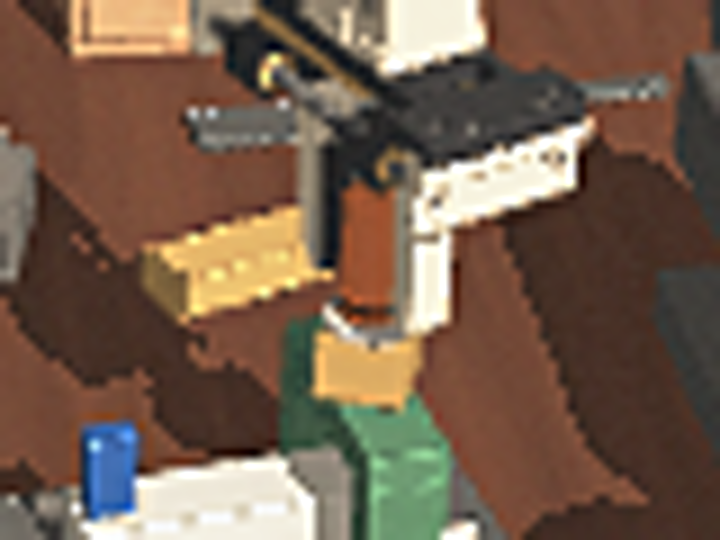

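View pics/w9.png

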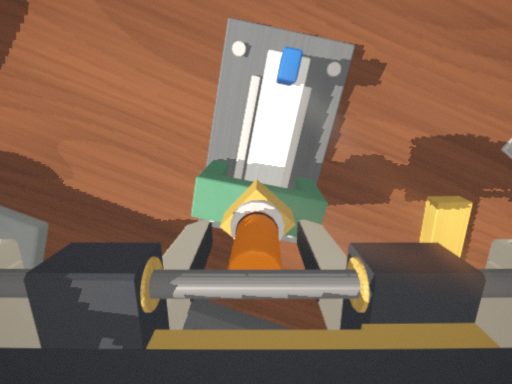

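Call:
arm_command --increments '[[[0,0,1],0,0],[[0,0,1],0,0],[[0,0,1],0,0],[[0,0,1],0,0],[[0,0,1],0,0],[[0,0,1],0,0]]' --squeeze 40

```text
clock: 17.58
tool_pos: [0.6291, 0.0666, 0.1324]
tool_rot: [-0.576, 3.037, -0.035]
wrist_force: [0.1, 2.5, 2.3]
grip_width: 0.0276
```

```bash
python3 st.py
```

```text
17.57 [0.6291 0.0666 0.1324] q [ 0.12   0.691 -0.458  1.62   0.409  0.875  1.447]
z [ 0.053 -0.013 -0.998] xdir -158.49 F [0.1  2.53 2.3 ] T [0.956 0.291 0.023] 0.0276
```

Call:
arm_command --increments '[[[0,-0.2,0],-0.18,0],[[-0.1,-0.3,0],-0.36,0],[[-0.2,-0.4,0],-0.54,0],[[-0.4,-0.5,0],-0.72,0],[[-0.5,-0.6,0],-0.9,0],[[-0.7,-0.7,0],-1.08,0],[[-0.9,-0.7,0],-1.26,0],[[-1.1,-0.7,0],-1.44,0],[[-1.3,-0.7,0],-1.62,0],[[-1.3,-0.7,0],-1.64,0],[[-1.3,-0.7,0],-1.64,0]]'

```text
clock: 18.95
tool_pos: [0.6295, 0.0662, 0.1325]
tool_rot: [1.842, 2.519, -0.077]
wrist_force: [5.0, 2.5, -3.3]
grip_width: 0.0274
```

```bash
python3 st.py;  python3 - <<'E'
from h import *
c=cap('wrist','w10.png')
E
```

```text
18.95 [0.6295 0.0662 0.1325] q [-0.17   0.683  0.01   1.56   0.054  0.92   0.113]
z [-0.013 -0.052 -0.999] xdir 107.68 F [ 4.98  2.54 -3.34] T [ 0.701 -1.264  0.067] 0.0274
```

View pics/w10.png

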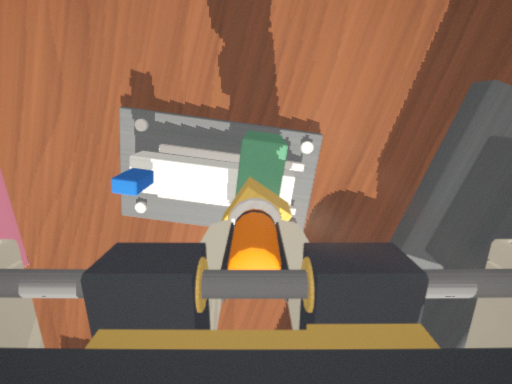

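Call:
arm_command --increments '[[[0,0,0],0,0.6],[[0,0,0],0,0.6],[[0,0,0],0,0.6],[[0,0,30],0.1,0.6],[[0,0,60],0.25,0.6],[[-20,-3,75],0.43,0.6],[[-50,-9,75],0.61,0.6],[[-80,-14,70],0.79,0.6],[[-108,-19,60],0.97,0.6],[[-108,-19,50],1.15,0.6],[[-108,-19,40],1.33,0.6],[[-108,-19,40],1.443,0.6]]'

```text
clock: 20.5
tool_pos: [0.5204, 0.0462, 0.1718]
tool_rot: [-0.284, 3.083, -0.038]
wrist_force: [0.2, -0.4, 0.8]
grip_width: 0.0558
```

```bash
python3 st.py;  python3 - <<'E'
from h import *
c=cap('wrist','w11.png'); d=cap('top','t11.png')
f=cv2.cvtColor(d['frame'],cv2.COLOR_RGB2BGR)
cv2.imwrite('pics/t11z.png',cv2.resize(f[120:205,195:275],None,fx=7,fy=7,interpolation=cv2.INTER_CUBIC))
E
```

```text
20.5 [0.5204 0.0462 0.1718] q [ 0.124  0.48  -0.394  1.882  0.295  0.792  1.324]
z [ 0.047 -0.02  -0.999] xdir -169.43 F [ 0.19 -0.39  0.83] T [0.083 0.021 0.035] 0.0558
```

View pics/w11.png

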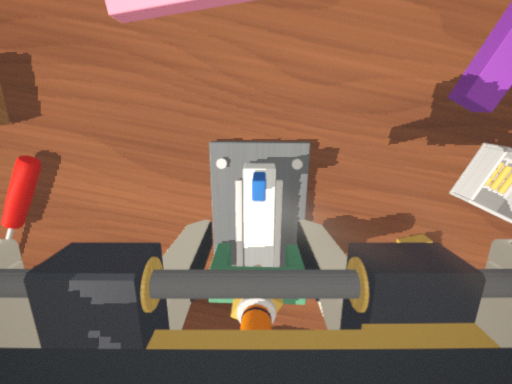

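View pics/t11z.png

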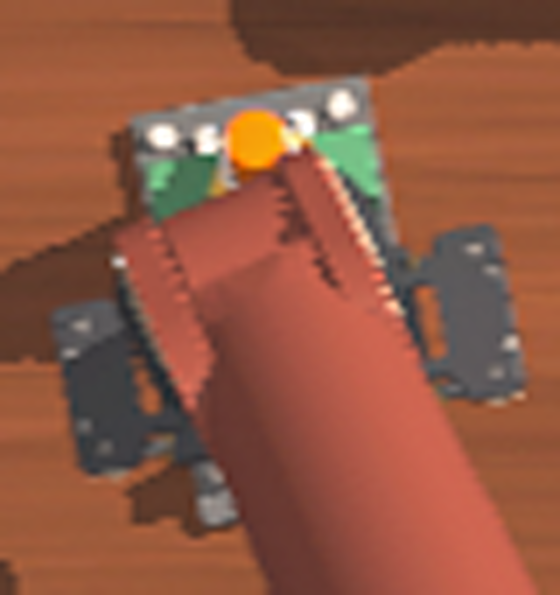

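```bash
python3 - <<'E'
from m import *
c=load('w11.png')
f=cv2.cvtColor(c['frame'],cv2.COLOR_RGB2BGR)
cv2.imwrite('pics/w11z.png',cv2.resize(f[155:215,235:285],None,fx=9,fy=9,interpolation=cv2.INTER_CUBIC))
E
```

```text
(no output)
```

View pics/w11z.png

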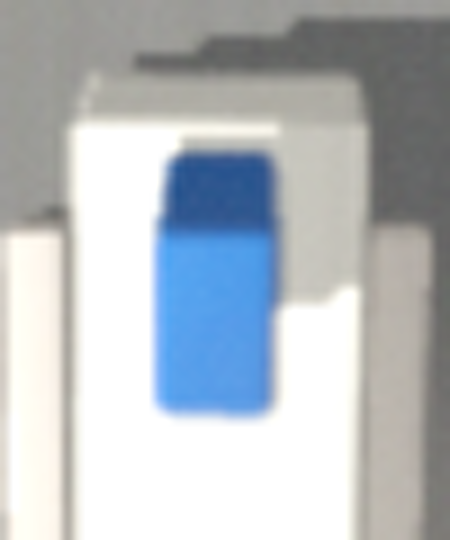

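```bash
python3 - <<'E'
from m import *
c=load('w11.png')
P=[onz(c,235+(a+.5)/9-.5,155+(b+.5)/9-.5,.082)*1e3 for a,b in[(216,321),(216,230),(216,412)]];print(np.round(P,1))
E
```

```text
[[517.7  46.4  82. ]
 [507.8  44.5  82. ]
 [527.9  48.4  82. ]]
```

Call:
arm_command --increments '[[[-1.5,0,-40],0,0.6],[[-1.5,0,-80],0,0.6],[[-1.5,0,-110],0,0.6],[[-1.5,0,-118],0,0.3],[[-1.5,0,-118],0,0],[[-1.5,0,-118],0,0],[[-1.5,0,-118],0,0],[[-1.5,0,-118],0,0],[[-1.5,0,-118],0,0],[[-1.5,0,-118],0,0]]' --squeeze 40

```text
clock: 21.85
tool_pos: [0.5199, 0.0473, 0.0555]
tool_rot: [-0.279, 3.08, -0.035]
wrist_force: [-1.4, 0.3, 5.1]
grip_width: 0.0138
```

```bash
python3 st.py
```

```text
21.85 [0.5199 0.0473 0.0555] q [ 0.043  0.649 -0.287  1.996  0.419  0.508  1.2  ]
z [ 0.05  -0.018 -0.999] xdir -169.63 F [-1.35  0.32  5.05] T [0.583 0.408 0.164] 0.0138
```

Call:
arm_command --increments '[[[0,0,0],0,0],[[0,0,0],0,0]]'

```text
clock: 22.1
tool_pos: [0.5198, 0.0477, 0.0556]
tool_rot: [-0.279, 3.08, -0.035]
wrist_force: [-0.8, 0.4, 1.2]
grip_width: 0.0137
```

```bash
python3 st.py
```

```text
22.1 [0.5198 0.0477 0.0556] q [ 0.043  0.649 -0.288  1.996  0.419  0.508  1.2  ]
z [ 0.05  -0.018 -0.999] xdir -169.62 F [-0.78  0.42  1.2 ] T [0.478 0.27  0.053] 0.0137
```

Call:
arm_command --increments '[[[-1.5,-0.3,0],0,0],[[-3,-0.6,0],0,0],[[-4.5,-0.8,0],0,0],[[-6,-1.1,0],0,0]]'

```text
clock: 22.6
tool_pos: [0.5145, 0.0465, 0.0557]
tool_rot: [-0.278, 3.079, -0.035]
wrist_force: [3.4, 0.6, -3.7]
grip_width: 0.0137
```

```bash
python3 st.py; python3 -c "
from h import *
for i in range(3):
    viewer.capture('side'); print(manip.get_state()['wrist_force'])"
```

```text
22.6 [0.5145 0.0465 0.0557] q [ 0.042  0.642 -0.285  2.012  0.421  0.496  1.196]
z [ 0.052 -0.018 -0.999] xdir -169.64 F [ 3.43  0.56 -3.74] T [ 0.287 -0.66   0.076] 0.0137
[ 2.49059094  0.48566802 -2.41188559]
[ 3.97020775  1.04158792 -2.04910088]
[ 3.41143739  1.47172897 -2.58783656]
```

Call:
arm_command --increments '[[[-1.2,-0.2,-0.3],0,0],[[-2.4,-0.4,-0.6],0,0],[[-3.6,-0.6,-0.8],0,0],[[-4.8,-0.9,-0.8],0,0]]'

```text
clock: 23.25
tool_pos: [0.5109, 0.0459, 0.0557]
tool_rot: [-0.278, 3.076, -0.034]
wrist_force: [5.4, 0.2, -0.7]
grip_width: 0.0137
```

```bash
python3 st.py; python3 -c "
from h import *
for i in range(4):
    viewer.capture('side'); print(manip.get_state()['wrist_force'])"
```

```text
23.25 [0.5109 0.0459 0.0557] q [ 0.041  0.638 -0.282  2.024  0.424  0.485  1.192]
z [ 0.054 -0.017 -0.998] xdir -169.65 F [ 5.44  0.23 -0.71] T [ 0.388 -0.891 -0.061] 0.0137
[4.98376867 1.54705092 0.28381635]
[ 5.00257127 -0.02385236 -0.27766435]
[4.91189054 0.42075972 0.20996456]
[4.58307902 0.21687398 0.39838631]
```

Call:
arm_command --increments '[[[0,0,0],0,0.6],[[0,0,0],0,0.6],[[0,0,0],0,0.6],[[0,0,50],0,0.6],[[0,0,100],0,0.6],[[15,3,145],0,0.6],[[60,11,150],0,0.6],[[110,19,150],0,0.6],[[118,20.4,145],0,0.6],[[118,20.4,115],0,0.6],[[118,20.4,80],0,0.6],[[118,20.4,76],0,0.6]]'

```text
clock: 24.95
tool_pos: [0.625, 0.0653, 0.1285]
tool_rot: [-0.279, 3.086, -0.036]
wrist_force: [0.5, 0.1, 0.2]
grip_width: 0.0558
```

```bash
python3 st.py;  python3 - <<'E'
from h import *
c=cap('wrist','w12.png')
E
```

```text
24.95 [0.625  0.0653 0.1285] q [ 0.07   0.68  -0.372  1.63   0.346  0.856  1.304]
z [ 0.045 -0.019 -0.999] xdir -169.62 F [0.5  0.12 0.16] T [ 0.043  0.091 -0.08 ] 0.0558
```

View pics/w12.png

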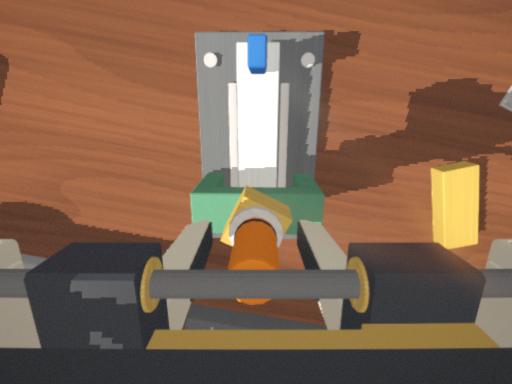

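```bash
cat > hz.py <<'E'
from h import *
import sys
c=load(sys.argv[1]); f=cv2.cvtColor(c['frame'],cv2.COLOR_RGB2BGR)
u,v=int(sys.argv[2]),int(sys.argv[3])
cv2.imwrite('pics/hz.png',cv2.resize(f[v:v+70,u:u+90],None,fx=8,fy=8,interpolation=cv2.INTER_CUBIC))
E
python3 hz.py w12.png 213 180
```

```text
(no output)
```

View pics/hz.png

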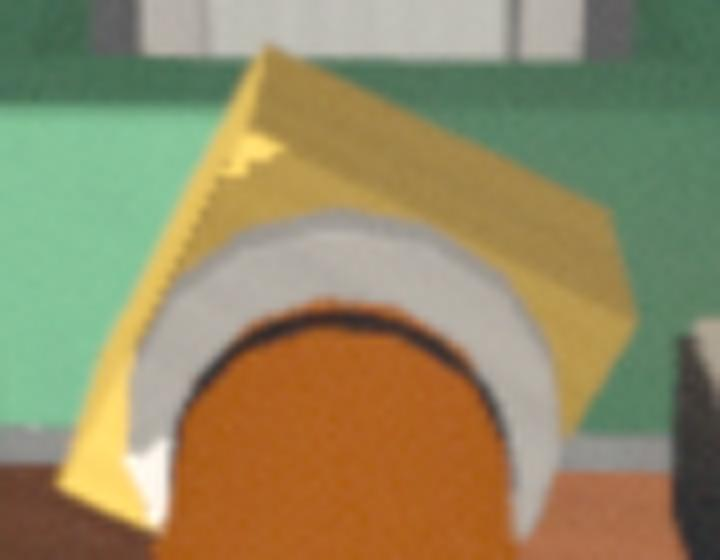

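```bash
cat > ha.py <<'E'
from h import *
def ang(fn,u,v,pts):
    c=load(fn); P=[onz(c,u+(a+.5)/8-.5,v+(b+.5)/8-.5,.116)[:2]*1e3 for a,b in pts]
    T,Rr,L=P
    print([(round(np.hypot(*(b-a)),1),round(np.degrees(np.arctan2(*(b-a)[::-1]))%90,1)) for a,b in((T,Rr),(T,L))],'ctr',(Rr+L)/2)
    d=Rr-L; print('diag ang-45',(np.degrees(np.arctan2(d[1],d[0]))-45)%90)
E
python3 -c "
from ha import *
ang('w12.png',213,180,[(255,137),(637,322),(58,485)])"
```

```text
[(np.float64(37.0), np.float64(73.6)), (np.float64(37.7), np.float64(71.7))] ctr [628.15868622  65.4401628 ]
diag ang-45 73.1880298163164
```

Call:
arm_command --increments '[[[4,0.8,3],0,0],[[4,0.8,3],0,0],[[4,0.8,3],0,0],[[4,0.8,3],0,0],[[4,0.8,3],0,0],[[4,0.8,3],0,0],[[4,0.8,3],-0.1,0],[[4,0.7,3],-0.2,0],[[3.9,0.5,3],-0.31,0],[[3.9,0.5,3],-0.31,0],[[3.9,0.5,3],-0.31,0]]' --squeeze 40

```text
clock: 26.38
tool_pos: [0.6309, 0.0666, 0.134]
tool_rot: [0.199, 3.09, -0.045]
wrist_force: [-0.5, 1.0, 5.8]
grip_width: 0.0276
```

```bash
python3 st.py;  python3 - <<'E'
from h import *
c=cap('wrist','w13.png')
E
python3 hz.py w13.png 213 180
```

```text
26.38 [0.6309 0.0666 0.134 ] q [ 0.008  0.672 -0.281  1.604  0.282  0.869  1.05 ]
z [ 0.042 -0.032 -0.999] xdir 172.67 F [-0.46  1.03  5.77] T [ 0.256  0.236 -0.067] 0.0276
```

View pics/hz.png

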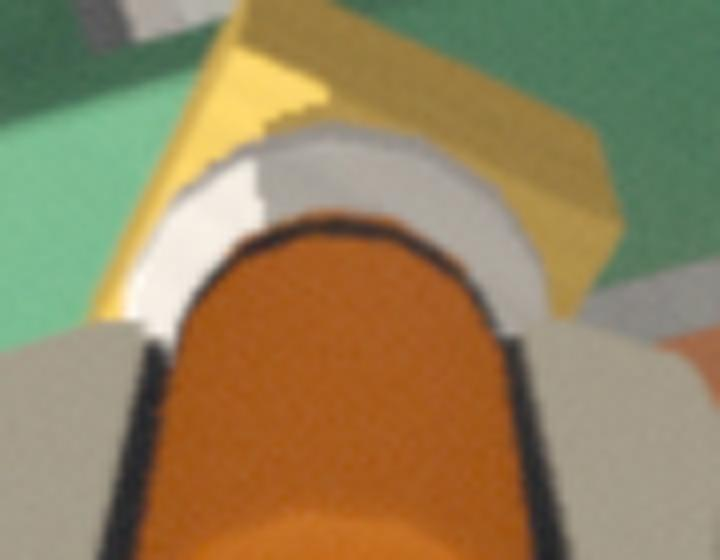

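```bash
python3 -c "
from ha import *
ang('w13.png',213,180,[(240,43),(625,222),(78,350)])
ang('w12.png',213,180,[(255,137),(637,322),(58,485)])"
```

```text
[(np.float64(37.5), np.float64(57.0)), (np.float64(32.8), np.float64(55.2))] ctr [625.46432018  66.97926662]
diag ang-45 52.40860539257572
[(np.float64(37.0), np.float64(73.6)), (np.float64(37.7), np.float64(71.7))] ctr [628.15868622  65.4401628 ]
diag ang-45 73.1880298163164
```

Call:
arm_command --increments '[[[0,0,0],0,0.6],[[0,0,0],0,0.6],[[0,0,0],0,0.6],[[0,0,35],0,0.6],[[-5,0,70],0.1,0.6],[[-45,-8,75],0.2,0.6],[[-90,-16,72],0.31,0.6],[[-120,-20.7,50],0.31,0.6],[[-120,-20.7,20],0.31,0.6],[[-120,-20.7,-20],0.31,0.6],[[-120,-20.7,-50],0.31,0.6],[[-120,-20.7,-50],0.31,0.6]]'

```text
clock: 27.92
tool_pos: [0.5092, 0.0456, 0.0821]
tool_rot: [-0.282, 3.085, -0.035]
wrist_force: [-0.5, 0.3, -0.2]
grip_width: 0.0557
```

```bash
python3 st.py;  python3 - <<'E'
from h import *
c=cap('wrist','w14.png'); d=cap('side','s14.png')
f=cv2.cvtColor(d['frame'],cv2.COLOR_RGB2BGR)
cv2.imwrite('pics/s14z.png',cv2.resize(f[130:210,240:330],None,fx=7,fy=7,interpolation=cv2.INTER_CUBIC))
E
```

```text
27.93 [0.5092 0.0456 0.0821] q [ 0.071  0.597 -0.323  2.001  0.394  0.562  1.223]
z [ 0.045 -0.018 -0.999] xdir -169.54 F [-0.45  0.27 -0.24] T [ 0.07  -0.007  0.032] 0.0557
```

View pics/w14.png

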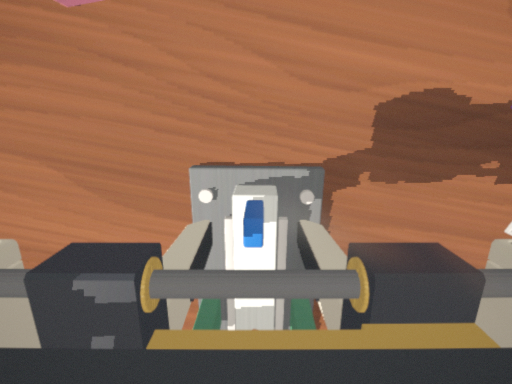

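View pics/s14z.png

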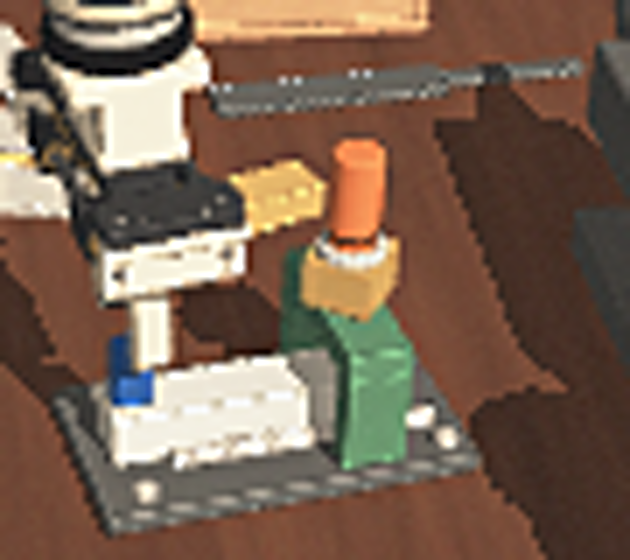

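Call:
arm_command --increments '[[[0.5,0,-15],0,0.6],[[0.5,0,-26.5],0,0.3],[[0.5,0,-26.5],0,0],[[0.5,0,-26.5],0,0],[[0.5,0,-26.5],0,0],[[0.5,0,-26.5],0,0],[[0.5,0,-26.5],0,0],[[0.5,0,-26.5],0,0],[[0.5,0,-26.5],0,0]]' --squeeze 40

```text
clock: 29.15
tool_pos: [0.5121, 0.0463, 0.0585]
tool_rot: [-0.28, 3.079, -0.033]
wrist_force: [-0.7, 0.6, 5.6]
grip_width: 0.0138
```

Call:
arm_command --increments '[[[-1.2,-0.2,-0.3],0,0],[[-2.4,-0.4,-0.6],0,0],[[-3.6,-0.6,-1.0],0,0],[[-4.8,-0.9,-1.3],0,0],[[-6,-1.1,-1.5],0,0]]'

```text
clock: 29.78
tool_pos: [0.5118, 0.0467, 0.0586]
tool_rot: [-0.279, 3.067, -0.029]
wrist_force: [9.1, 0.9, 2.8]
grip_width: 0.014
```

```bash
python3 st.py; python3 -c "
from h import *
for i in range(4):
    viewer.capture('side'); print(manip.get_state()['wrist_force'].round(2))"; python3 st.py
```

```text
29.77 [0.5118 0.0467 0.0586] q [ 0.046  0.632 -0.288  2.028  0.429  0.479  1.189]
z [ 0.063 -0.013 -0.998] xdir -169.58 F [9.08 0.91 2.77] T [ 0.365 -1.64  -0.171] 0.014
[7.48 1.16 3.08]
[7.57 1.7  3.45]
[7.8  1.17 3.4 ]
[7.69 1.5  2.72]
29.98 [0.5117 0.0466 0.0585] q [ 0.046  0.632 -0.288  2.028  0.429  0.48   1.189]
z [ 0.063 -0.013 -0.998] xdir -169.58 F [7.69 1.5  2.72] T [ 0.406 -1.531 -0.134] 0.014
```

Call:
arm_command --increments '[[[-2,-0.4,-0.2],0,0],[[-4,-0.7,-0.4],0,0],[[-6,-1.1,-0.6],0,0],[[-7.5,-1.4,-0.6],0,0],[[-9,-1.6,-0.6],0,0],[[-10,-1.8,-0.6],0,0]]'

```text
clock: 30.72
tool_pos: [0.5054, 0.0457, 0.0586]
tool_rot: [-0.278, 3.06, -0.027]
wrist_force: [7.1, 1.4, -0.5]
grip_width: 0.0135
```

```bash
python3 st.py; python3 -c "
from h import *
for i in range(3):
    viewer.capture('side'); print(manip.get_state()['wrist_force'].round(2))"; python3 st.py
```

```text
30.73 [0.5054 0.0457 0.0586] q [ 0.044  0.623 -0.282  2.051  0.434  0.456  1.182]
z [ 0.07  -0.011 -0.997] xdir -169.57 F [ 7.15  1.42 -0.49] T [ 0.324 -1.192  0.   ] 0.0135
[ 7.2   0.45 -0.03]
[ 6.12  0.54 -0.34]
[ 6.63  1.04 -0.79]
30.88 [0.5051 0.0456 0.0586] q [ 0.044  0.623 -0.282  2.051  0.434  0.457  1.182]
z [ 0.069 -0.011 -0.998] xdir -169.58 F [ 6.63  1.04 -0.79] T [ 0.294 -1.09  -0.096] 0.0137
```

Drag is now about 7.2 N with almost no vertical load, which puts the nose force near 4 N. I'll release the block and fetch the driver.

Call:
arm_command --increments '[[[0,0,0],0,0.6],[[0,0,0],0,0.6],[[0,0,0],0,0.6],[[0,0,45],0,0.6],[[0,0,95],0,0.6],[[10,2,145],0,0.6],[[60,10,148],0,0.6],[[110,17,148],0,0.6],[[124.5,19.8,145],0,0.6],[[124.5,19.8,115],0,0.6],[[124.5,19.8,80],0,0.6],[[124.5,19.8,77],0,0.6]]'

```text
clock: 32.38
tool_pos: [0.6267, 0.0647, 0.1325]
tool_rot: [-0.279, 3.068, -0.028]
wrist_force: [-0.1, -0.5, -0.1]
grip_width: 0.0559
```

```bash
python3 st.py;  python3 - <<'E'
from h import *
c=cap('wrist','w15.png'); d=cap('side','s15.png')
f=cv2.cvtColor(d['frame'],cv2.COLOR_RGB2BGR)
cv2.imwrite('pics/s15z.png',cv2.resize(f[130:210,240:330],None,fx=7,fy=7,interpolation=cv2.INTER_CUBIC))
E
```

```text
32.38 [0.6267 0.0647 0.1325] q [ 0.08   0.672 -0.382  1.637  0.352  0.841  1.302]
z [ 0.062 -0.013 -0.998] xdir -169.55 F [-0.13 -0.49 -0.06] T [ 0.024  0.021 -0.051] 0.0559
```

View pics/w15.png

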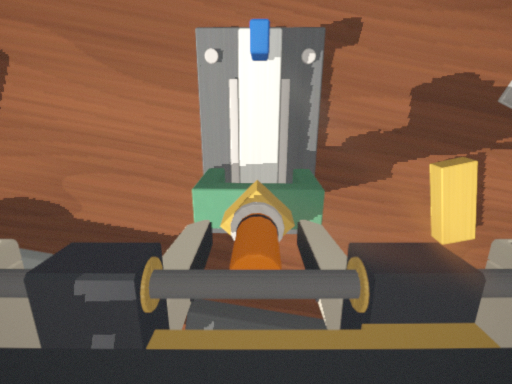

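View pics/s15z.png

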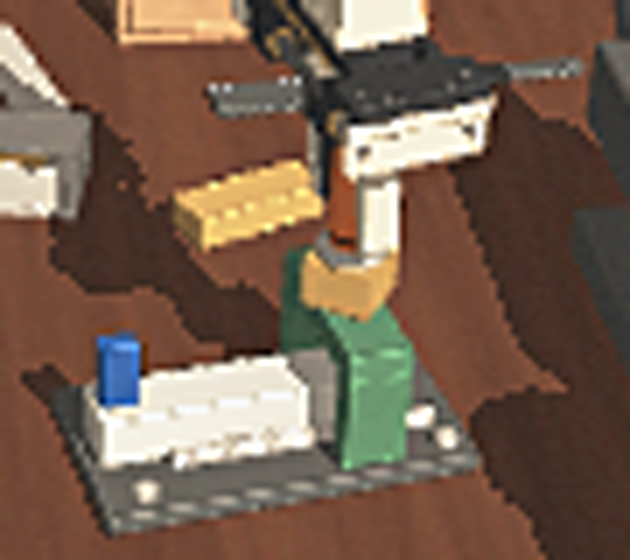

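Call:
arm_command --increments '[[[2.5,0.5,2],0,0],[[2.5,0.5,2],0,0],[[2.5,0.5,2],0,0],[[2.5,0.5,2],0,0],[[2.5,0.5,2],0,0],[[2.5,0.5,2],0,0],[[2.5,0.5,2],0,0]]' --squeeze 30

```text
clock: 33.35
tool_pos: [0.632, 0.0669, 0.1384]
tool_rot: [-0.279, 3.06, -0.025]
wrist_force: [-1.3, 2.0, 5.4]
grip_width: 0.0279
```

```bash
python3 st.py
```

```text
33.35 [0.632  0.0669 0.1384] q [ 0.08   0.669 -0.385  1.623  0.35   0.85   1.305]
z [ 0.07  -0.01  -0.998] xdir -169.54 F [-1.35  1.97  5.36] T [0.513 0.377 0.004] 0.0279
```

Call:
arm_command --increments '[[[0,0,8],0,0],[[0,0,16],0,0],[[0,0,26],0,0],[[0,0,40],0,0],[[0,0,60],0,0],[[0,0,70],0,0],[[0,0,70],0,0]]'

```text
clock: 34.22
tool_pos: [0.6324, 0.0666, 0.2095]
tool_rot: [-0.278, 3.059, -0.026]
wrist_force: [0.1, 0.7, -2.0]
grip_width: 0.0279
```

```bash
python3 st.py;  python3 - <<'E'
from h import *
c=cap('wrist','w16.png'); d=cap('side','s16.png')
f=cv2.cvtColor(d['frame'],cv2.COLOR_RGB2BGR)
cv2.imwrite('pics/s16z.png',cv2.resize(f[120:200,240:330],None,fx=7,fy=7,interpolation=cv2.INTER_CUBIC))
E
```

```text
34.23 [0.6324 0.0666 0.2095] q [ 0.098  0.596 -0.416  1.541  0.306  0.999  1.347]
z [ 0.071 -0.01  -0.997] xdir -169.56 F [ 0.05  0.66 -1.98] T [0.09  0.145 0.012] 0.0279
```

View pics/w16.png

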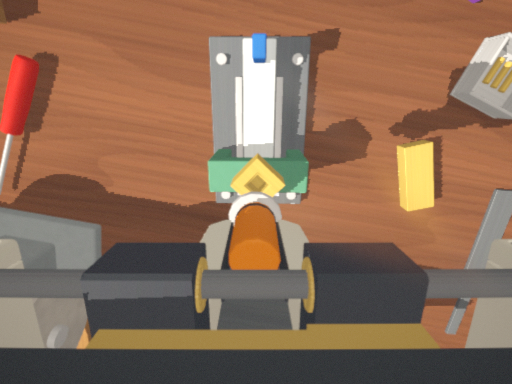

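View pics/s16z.png

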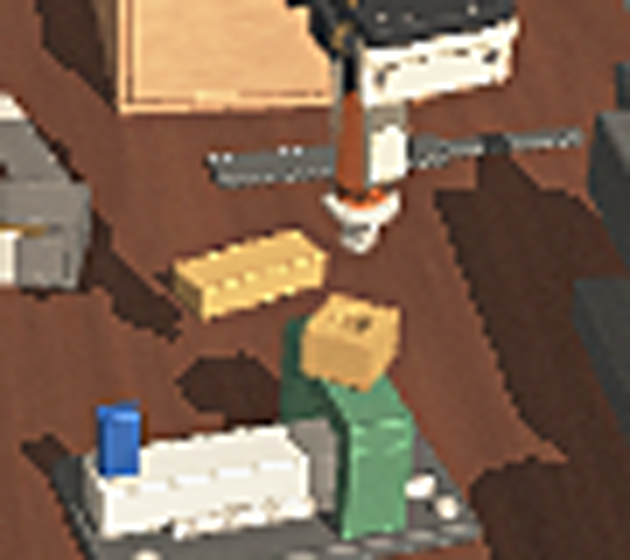

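```bash
python3 hz.py w16.png 213 145
```

```text
(no output)
```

View pics/hz.png

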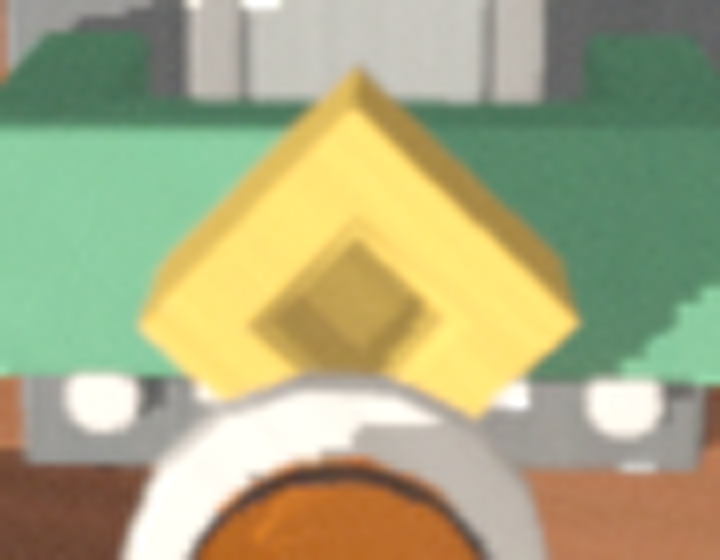

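```bash
python3 -c "
from ha import *
ang('w16.png',213,145,[(357,105),(580,322),(140,325)])
c=load('w16.png')
# grip/block position: blue
from m import rects
print(rects(c,.082,(100,120,60),(125,255,255),(235,20,285,70)))"
```

```text
[(np.float64(38.2), np.float64(56.0)), (np.float64(38.2), np.float64(56.4))] ctr [628.08237591  65.78991002]
diag ang-45 56.204683462791024
(((504.21954345703125, 43.59640121459961), (23.052154541015625, 13.133881568908691), 10.201107025146484), 319.5, (252, 34, 15, 28))
```

Call:
arm_command --increments '[[[-18,-50,0],0,0],[[-38,-105,0],0,0],[[-58,-160,0],0,0],[[-80,-215,0],0,0],[[-101,-270,0],0,0],[[-122,-325,-20],0,0],[[-140,-374,-50],0,0],[[-140,-374,-70],0,0],[[-140,-374,-70],0,0]]'

```text
clock: 35.45
tool_pos: [0.4896, -0.3072, 0.1356]
tool_rot: [-0.277, 3.066, -0.021]
wrist_force: [0.5, 0.5, -2.0]
grip_width: 0.0276
```

```bash
python3 st.py;  python3 - <<'E'
from h import *
c=cap('wrist','w17.png'); d=cap('side','s17.png')
f=cv2.cvtColor(d['frame'],cv2.COLOR_RGB2BGR)
cv2.imwrite('pics/s17z.png',cv2.resize(f[205:285,220:310],None,fx=7,fy=7,interpolation=cv2.INTER_CUBIC))
f=cv2.cvtColor(c['frame'],cv2.COLOR_RGB2BGR)
cv2.imwrite('pics/w17z.png',cv2.resize(f[140:260,190:320],None,fx=5,fy=5,interpolation=cv2.INTER_CUBIC))
E
```

```text
35.45 [ 0.4896 -0.3072  0.1356] q [ 0.8    0.602 -0.411  1.782  0.303  0.758  1.996]
z [ 0.064 -0.008 -0.998] xdir -169.63 F [ 0.53  0.55 -1.97] T [0.046 0.067 0.018] 0.0276
```

View pics/w17z.png

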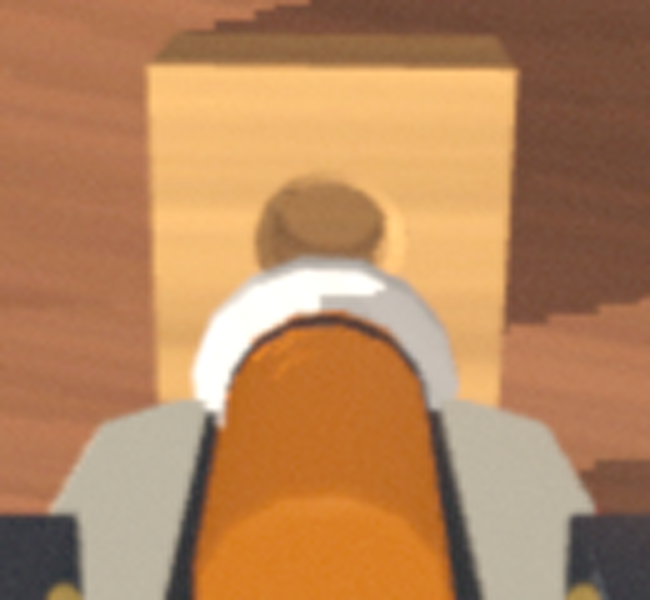

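View pics/s17z.png

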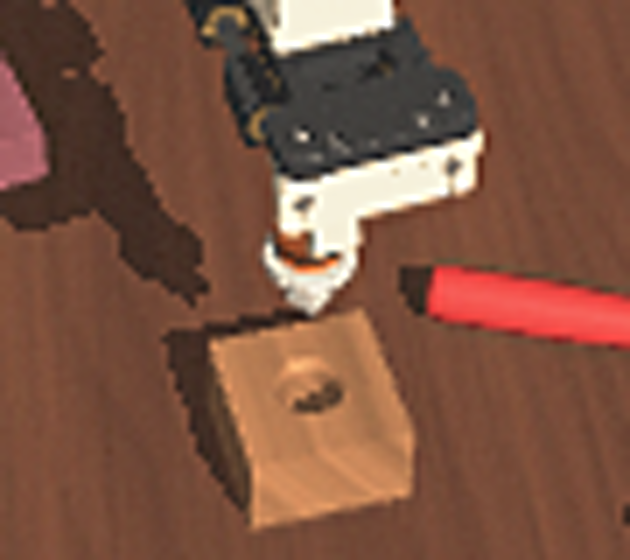

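```bash
python3 - <<'E'
from h import *
from scipy.optimize import least_squares
c=load('w17.png'); t=np.linspace(0,2*np.pi,721)
def circ(x,y,r,z): return proj(c,np.c_[x+r*np.cos(t),y+r*np.sin(t),np.full_like(t,z)])
def fit(r,z,l,rt,top):
    def e(p):
        q=circ(p[0],p[1],r,z); return [(q[:,0].min()+q[:,0].max())/2-(l+rt)/2,q[:,1].min()-top]
    s=least_squares(e,[.489,-.308]); q=circ(*s.x,r,z); return s.x*1e3,q[:,0].max()-q[:,0].min(),rt-l
px=lambda a:190+(a+.5)/5-.5
py=lambda b:140+(b+.5)/5-.5
print('hole',fit(.012,.04,px(255),px(408),py(172)))
for z in(.108,.1132,.118): print('flange',fit(.019,z,px(193),px(458),py(255)))
P=[onz(c,px(a),py(b),.04)[:2]*1e3 for a,b in[(148,66),(518,69)]];print('holder corners',P)
E
```

```text
hole (array([ 486.24173401, -309.02191116]), np.float64(24.30820095635974), 30.599999999999994)
flange (array([ 487.77279664, -308.70467111]), np.float64(50.51096065122891), 53.0)
flange (array([ 486.06644392, -308.9205953 ]), np.float64(51.900340281259986), 53.0)
flange (array([ 484.49135736, -309.11995366]), np.float64(53.252436425345934), 53.0)
holder corners [array([ 460.39483101, -349.29345378]), array([ 448.10938525, -280.10065345])]
```

Call:
arm_command --increments '[[[2.8,0,-20],0,0],[[2.8,0,-40],0,0],[[2.8,0,-48],0,0],[[2.8,0,-54],0,0],[[2.8,0,-60],0,0],[[2.8,0,-65],0,0]]'

```text
clock: 36.3
tool_pos: [0.4952, -0.3068, 0.0737]
tool_rot: [-0.282, 3.06, -0.027]
wrist_force: [-1.6, -0.3, -1.6]
grip_width: 0.0274
```

```bash
python3 st.py
```

```text
36.3 [ 0.4952 -0.3068  0.0737] q [ 0.761  0.688 -0.363  1.829  0.358  0.62   1.949]
z [ 0.069 -0.011 -0.998] xdir -169.44 F [-1.63 -0.3  -1.61] T [0.011 0.36  0.001] 0.0274
```

Call:
arm_command --increments '[[[-2,-0.5,-2],0,0],[[-2,-0.5,-5],0,0],[[-2,-0.5,-8],0,0],[[-2,-0.5,-10],0,0]]'

```text
clock: 36.8
tool_pos: [0.4932, -0.3072, 0.0634]
tool_rot: [-0.282, 3.06, -0.026]
wrist_force: [-0.2, 0.3, -2.6]
grip_width: 0.0275
```

```bash
python3 st.py
```

```text
36.8 [ 0.4932 -0.3072  0.0634] q [ 0.758  0.701 -0.354  1.84   0.366  0.596  1.944]
z [ 0.069 -0.011 -0.998] xdir -169.44 F [-0.22  0.35 -2.55] T [0.068 0.104 0.025] 0.0275
```

Almost home. I'll release, rise, and look.

Call:
arm_command --increments '[[[0,0,0],0,0.7],[[0,0,0],0,0.7],[[0,0,0],0,0.7],[[0,0,0],0,0.7],[[0,0,15],0,0.7],[[0,0,40],0,0.7],[[0,0,80],0,0.7],[[0,0,130],0,0.7],[[0,0,160],0,0.7],[[0,0,160],0,0.7]]'

```text
clock: 38.05
tool_pos: [0.495, -0.3078, 0.2272]
tool_rot: [-0.281, 3.054, -0.033]
wrist_force: [0.4, -0.0, -0.0]
grip_width: 0.0651
```

```bash
python3 st.py;  python3 - <<'E'
from h import *
c=cap('wrist','w18.png'); d=cap('side','s18.png')
f=cv2.cvtColor(d['frame'],cv2.COLOR_RGB2BGR)
a=cv2.resize(f[225:285,230:290],None,fx=6,fy=6,interpolation=cv2.INTER_CUBIC)
b=cv2.resize(f[150:210,240:315],None,fx=5.5,fy=6,interpolation=cv2.INTER_CUBIC)
cv2.imwrite('pics/s18z.png',np.hstack([a,b]))
E
```

```text
38.05 [ 0.495  -0.3078  0.2272] q [ 0.833  0.501 -0.462  1.67   0.243  0.954  2.049]
z [ 0.076 -0.015 -0.997] xdir -169.41 F [ 0.43 -0.   -0.04] T [0.005 0.097 0.016] 0.0651
```

View pics/w18.png

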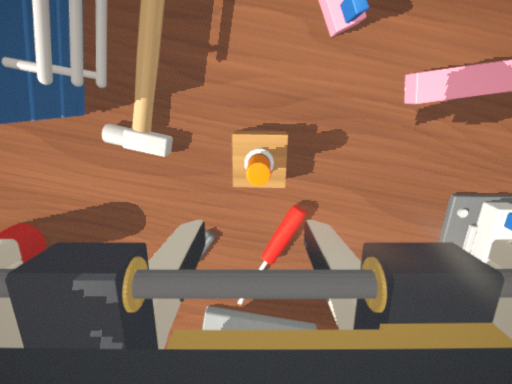

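View pics/s18z.png

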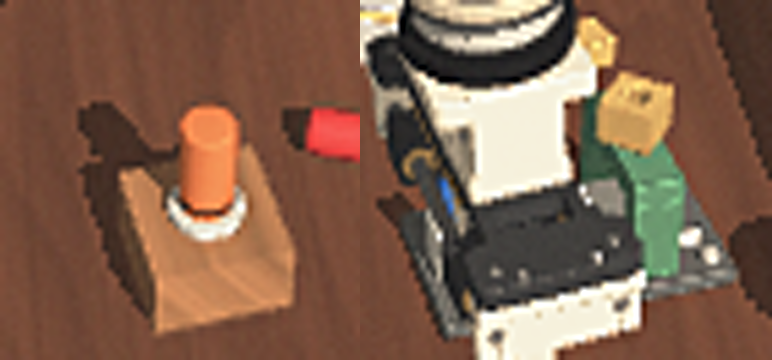

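The driver stands upright in the holder, near (259,165) in the wrist view, with its flange on the top. The jig is undisturbed, so I'm handing in.

```bash
python3 -c "
from workcell import manip
print(manip.sign_off())"
```

```text
the job is handed in; nothing more can be done
None
```

The stop is set to a light pinch on the block, and the driver stands back in its holder. I handed in at about 38 s on the robot's clock.

**What I did:**
- **First turn:** I put the driver in the socket and turned the screw clockwise about 85°, going by the camera view of the head. Drawing the block then took about 5 N, a nose force of about 2 N.
- **Second turn:** I turned about 17° more, so about 102° or 4.5 mm of lowering in total.
- **Final check:** I drew the block about 6 mm further, about 14 mm in all. It took about 7.2 N with almost no vertical load, a nose force of about 4 N, or 3.3–5.2 N over the friction range. The light-drag band is 2–7 N. The extra drag agrees with the extra turn.
- **After lifting the driver out:** the head was still at the same angle. My last views show the driver upright with its flange on the holder, and the block under the stop. I saw nothing else moved.

**What went less well:**
- **Driver slipped on pickup:** I lifted before the fingers had fully closed, so it hung about 30 mm low. I gripped it again once it was in the socket.
- **Socket missed twice:** the driver caught on the socket's rim two times, with up to 23 N at the wrist, before it went in.
- **Joint 6 at its limit:** while I was reducing a gripper tilt, it read 1.982 rad against the stated 1.98. About 4° of tilt remained to the end.
- **Upward pull on the first draw:** the gripper pulled up at about 3 N, against a block weight of about 4 N. I corrected this and repeated the draw.

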